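Dock a roasting dish round its corner post and fill it

ROBOT

A 6-joint arm with a two-finger parallel gripper is mounted at the origin on a cart in front of the work surface, level with it; the furniture and walls round the work are solid. World frame = base frame: x ahead of the robot, y to its left, z up, the work surface at z = 0. Lengths are in m, angles in rad, forces in N, time in s.
With the tool pointing down it reaches from about 0.425 to 0.95 m from the base axis. Payload 3.5 kg.
Tool frame: the origin (TCP) lies midway between the tips of the shut fingers; the grasp point (between the pads) lies 19 mm behind it; z points along the fingers, y is the line along which they close (so a half turn about z gives the same grasp; the last joint's range is limited). The gripper opens to 85 mm and grips with 20 to 120 N. Pads are 22 mm wide; open, the fingers measure 114 mm over their backs; the gripper's body (76 mm by 85 mm) begins 54 mm behind the grasp point. The pads swing forward as they close: fully open they stand 13 mm farther back than shut.
Start: joints at [0.962, 0.286, 1.577, -0, 1.279, -0.15], TCP at [0.299, 0.605, 0.231] pointing down, gripper open.
Joint ranges: [-2.77, 2.77], [-0.9, 2.22], [0.21, 2.48], [-1.53, 4.67], [0.24, 2.81], [-2.84, 2.84]. Speed limits (rad/s): [2.79, 2.79, 3.14, 3.14, 3.14, 3.14].

INTERFACE

Orientations are given as a unit quaternion [x, y, z, w].
In Python, from plant import * gives the robot as it stands.
- The arm moves only by the tool move_arm, never from a script. Its argument "moves" is a list of rows, each a list of 3 entries, a list of its own where there are three numbers: the opening, from 0 (shut) to 1 (fully open), then the shift along the tool's x, y, z in m, then the turn, a rotation vector about the tool's x, y, z in rad. A call has exactly 10 rows; each row shifts and turns the commanded pose from where the row before left it, along the tool's axes as they then stand; what a row does not reach is not made up. A row lasts 1/12 s, in which the tool goes at most 41.7 mm and 7.16 degrees, less where a joint would pass 70% of its speed; a pose out of reach is approached as far as the arm can. A call is refused whole if a number of a shift passes 0.0417 or a number of a turn 0.125, either way. A call with a gripper value outside its range is refused whole. The fingers move at their own pace and stop on an object; "grip_force" is the grip in N (left out, the last holds). Time passes only in rows, so rows that do not move let the fingers close, or fill a call up. It gives the time, the measured TCP pose, the force, the opening and the grip force at its end, in the units of the state.
- get_state(): the state, without advancing time (a new reading comes with each control period).
- read_camera(name): name is "side" or "top"; returns the picture (420x560x3 uint8, red, green, blue); there is no depth.
- camera_params(name): a dict with "fx", "fy", "cx", "cy" (pixels), "k1" (the pictures are not rectified: a ray, as slopes to the right and down, at radius r is drawn at 1 + k1 r^2 times it, then the intrinsics apply), "rvec" (rotation vector, rad) and "tvec" (3), from world to camera coordinates, as OpenCV has them. Camera axes: x right, y down, z forward; pixel columns grow to the right and rows downward; lengths in m; the calibration is good to about 2 mm. A picture is of the moment at which its call begins. camera_params takes no time and is no camera call.
- sign_off(): hands the job in; it is judged then, once.
The state is a dict: "time": time; "qpos": joint angles; "dq": joint speeds; "joint_efforts": joint torques, N m; "eef_pos": TCP position; "tcp_rot": TCP orientation; "contact_force": force on the tool from outside, world axes, zero at the start; "wrist_torque": the same for the moment, N m; "opening": opening from 0.0 (shut) to 1.0 (fully open); "finger_force": force on a finger pad.
Only numpy, scipy, OpenCV 4.12 (cv2) and the standard library are available. Lean on these libraries where they do the work, as an engineer would, in place of code of your own. Each camera call takes 0.05 s, during which the arm holds its last target. There are 200 camera calls.

TASK

Get the roasting dish ready: it stands with its handles across the dock, so push it along the worktop against the dock's open corner post, pivot it a quarter turn round that post without lifting it, and slide it fully home, flat against the side rail with its leading handle through the gap in the end rail. Only then pour all the onions into it from the measuring cup and stand the empty cup upright on the worktop again; every garlic bulb goes into the dish too. Leave the timer, lemon and tin where they are.

Things in the scene. Friction and masses are not known exactly. Their poses are not given: they have to be found in the camera images.
- dish: square grey stoneware roasting dish, open top, 0.6 to 0.9 kg: 150 x 150 mm outside, 136 x 136 mm inside, walls 7 mm thick and 45 mm high, floor 7 mm thick. Two flat handles, 58 mm wide, tops 41 mm high, stand 26 mm out from opposite sides (201 mm over both). Origin: centre of underside; x axis runs through both handles, z up. Too wide to grip across; slides with a few newtons
- dock: low L-shaped guard of steel bar, fixed to the worktop, 60 mm high, all its posts 14 mm thick. Origin: foot of its open corner post, the free end of the side rail. x runs from there along the 190 mm side rail (bars at heights 16 and 40 mm) into the dock; y points out behind that rail, so the dish belongs on the -y side. At x = 190 mm the end rail runs to y = -159 mm
- dock_home (a point): point on the worktop under the middle of the fully docked dish: 108 mm along x and -82 mm along y from the dock's origin; axes as the dock's. There the dish's handles lie along x, a plain side touches the side rail's posts and its leading side the end posts. The tiled back wall behind the worktop stands at world x = 0.65 m
- dock_gap (a point): middle, on the worktop, of the gap in the end rail (84 mm between the middles of its two posts) through which the dish's leading handle passes; 190 mm along x and -82 mm along y from the dock's origin
- corner_post: the dock's open corner post: upright steel pin, 14 mm thick, 60 mm high, fixed; origin at the centre of its foot (the dock's origin)
- cup: steel measuring cup with the onions in it: 88 mm across the rim, 74 mm across the foot, 58 mm high, 0.16 kg; origin at the centre of its underside, z up. A straight black handle runs out along its +x axis, from 44 to 126 mm from the cup's axis, 13 mm wide, 16 mm high, its middle at height 48 mm
- bulb_1_mid (a point): middle of a garlic bulb, about 60 mm across and 58 mm high, 0.04 kg, standing on the worktop at the start (this point is 27 mm above its underside); may be absent
- bulb_2_mid (a point): middle of a garlic bulb, about 60 mm across and 58 mm high, 0.04 kg, standing on the worktop at the start (this point is 27 mm above its underside); may be absent
- bulb_3_mid (a point): middle of a garlic bulb, about 60 mm across and 58 mm high, 0.04 kg, standing on the worktop at the start (this point is 27 mm above its underside); may be absent
- onion_1: small round pickling onion, 24 mm across, 12 g; origin at its centre; in the cup at the start; may be absent
- onion_2: small round pickling onion, 24 mm across, 12 g; origin at its centre; in the cup at the start; may be absent
- onion_3: small round pickling onion, 24 mm across, 12 g; origin at its centre; in the cup at the start; may be absent
- onion_4: small round pickling onion, 24 mm across, 12 g; origin at its centre; in the cup at the start; may be absent
- onion_5: small round pickling onion, 24 mm across, 12 g; origin at its centre; in the cup at the start; may be absent
- onion_6: small round pickling onion, 24 mm across, 12 g; origin at its centre; in the cup at the start; may be absent
- onion_7: small round pickling onion, 24 mm across, 12 g; origin at its centre; in the cup at the start; may be absent
- timer: bystander: red and white kitchen timer, 67 mm across, 56 mm high; origin at the centre of its underside
- lemon: bystander: lemon, 78 x 55 x 56 mm, lying on the worktop; origin under its middle
- tin: bystander: closed food tin, 86 mm across, 40 mm high; origin at the centre of its underside

How it is judged:
By the outcome, as a careful person would: the job done as asked, in the order asked, and still so for the second after the job is handed in, with the robot touching nothing.
Of bulb_1, bulb_2, bulb_3 only 2 to 3 are there at a start; the rules pass over those that are not, and their reading is None.
Of onion_1, onion_2, onion_3, onion_4, onion_5, onion_6, onion_7 only 4 to 7 are there at a start; the rules pass over those that are not, and their reading is None.
At some moment in a run one of bulb_1, bulb_2, bulb_3, cup may be knocked a few centimetres aside while the robot is not near it.
It also fails if it takes over 210 s, if anything falls off the work surface, if the arm or the gripper's body presses on something with over 40 N, if the wrist force passes 120 N, or if a joint passes its speed limit or range.

## Working session

There is one attempt and no reset: what is moved stays moved. The work goes in short steps, Python scripts to look and compute and a tool call to move; the robot and the scene stay as the last step left them, time stands still between calls to the robot, and variables do not carry over. Pictures are saved under pics/ and viewed, at most 14 in all, crops included, and the job is handed in when it is done.

Besides the shell and the picture viewer there is one more tool, called after "Request:" in YAML: its name, and indented under it one key for each argument. move_arm: Moves the arm, as the interface text tells. Its arguments: {"type":"object","properties":{"moves":{"type":"array"},"grip_force":{"type":"number"}},"required":["moves"]}

```bash
ls; mkdir -p pics
cat > h.py <<'E'
from plant import *
import numpy as np, cv2
from scipy.spatial.transform import Rotation as R
def cam(n):
    p=camera_params(n); K=np.array([[p['fx'],0,p['cx']],[0,p['fy'],p['cy']],[0,0,1.]]); return p,K,cv2.Rodrigues(np.array(p['rvec'],float))[0],np.array(p['tvec'],float).ravel()
def px2w(n,u,v,z):
    p,K,Rm,t=cam(n); d=np.array([(u-p['cx'])/p['fx'],(v-p['cy'])/p['fy']]); s=d.copy()
    for _ in range(30): s=d/(1+p['k1']*(s@s))
    ray=Rm.T@np.r_[s,1]; c=-Rm.T@t; return c+ray*(z-c[2])/ray[2]
def w2px(n,P):
    p,K,Rm,t=cam(n); q=Rm@np.array(P)+t; s=q[:2]/q[2]; s=s*(1+p['k1']*(s@s)); return np.array([p['fx']*s[0]+p['cx'],p['fy']*s[1]+p['cy']])
def snap(n,f,box=None,sc=1):
    im=read_camera(n)[:,:,::-1]
    if box: im=im[box[1]:box[3],box[0]:box[2]]
    cv2.imwrite('pics/'+f,cv2.resize(im,None,fx=sc,fy=sc,interpolation=cv2.INTER_CUBIC))
E
python3 - <<'E'
from h import *
snap('top','t0.png',None,1.42); snap('side','s0.png',None,1.42)
for n in('top','side'):
    p,K,Rm,t=cam(n);print(n,p,-Rm.T@t)
s=get_state();print(s)
E
```

```text
pics
top {'fx': 466.31026237967683, 'fy': 466.31026237967683, 'cx': 276.3405079264092, 'cy': 206.3468070919682, 'k1': -0.1292726138453578, 'rvec': array([ 2.13298517, -2.10666559,  0.19377786]), 'tvec': array([0.05304938, 0.50009783, 1.38839278])} [0.23061784 0.04890867 1.45772767]
side {'fx': 481.1817384739427, 'fy': 481.1817384739427, 'cx': 283.81457068877063, 'cy': 216.2564823132128, 'k1': -0.15184734966954136, 'rvec': array([ 1.5701541 , -2.28699821,  0.63728157]), 'tvec': array([0.24607433, 0.41018895, 1.32993838])} [-0.21436624  0.35842095  1.35023153]
{'time': 0.1, 'qpos': array([ 9.62015515e-01,  2.87131242e-01,  1.57801131e+00, -2.52231350e-05,
        1.27861122e+00, -1.49970592e-01]), 'dq': array([ 0.00080751, -0.00186297, -0.0033443 , -0.00038153, -0.00248561,
        0.00160448]), 'joint_efforts': array([ 9.54846860e-05, -4.07295656e+01, -2.93698686e+01, -1.41903834e-04,
        3.40205559e-03,  9.35420360e-06]), 'eef_pos': array([0.29856564, 0.60472212, 0.23005983]), 'tcp_rot': array([ 2.27394576e-01,  9.73802105e-01, -1.00819884e-03, -3.88960521e-04]), 'contact_force': array([ 0.55900961, -0.3672617 ,  0.45045489]), 'wrist_torque': array([-0.02765057, -0.00491597,  0.01640235]), 'finger_force': 0.0, 'opening': 0.9985675651168452}
```

View pics/t0.png

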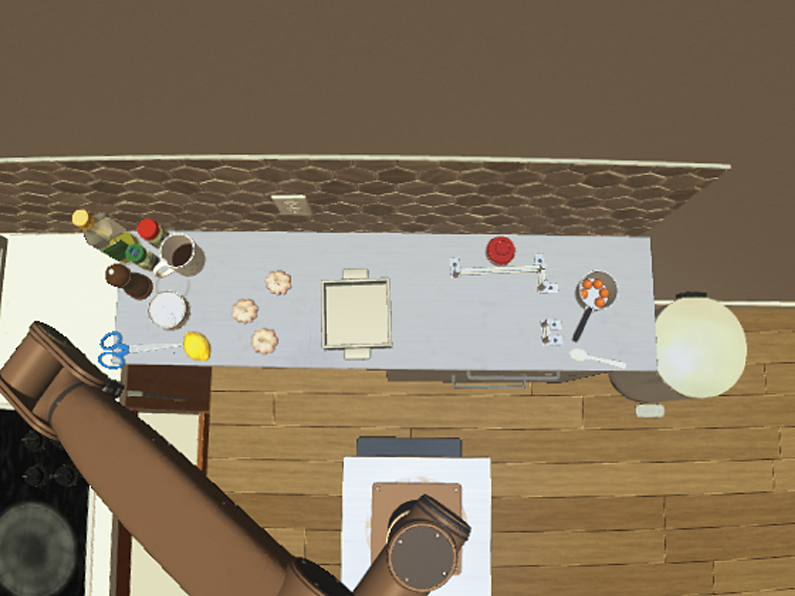

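View pics/s0.png

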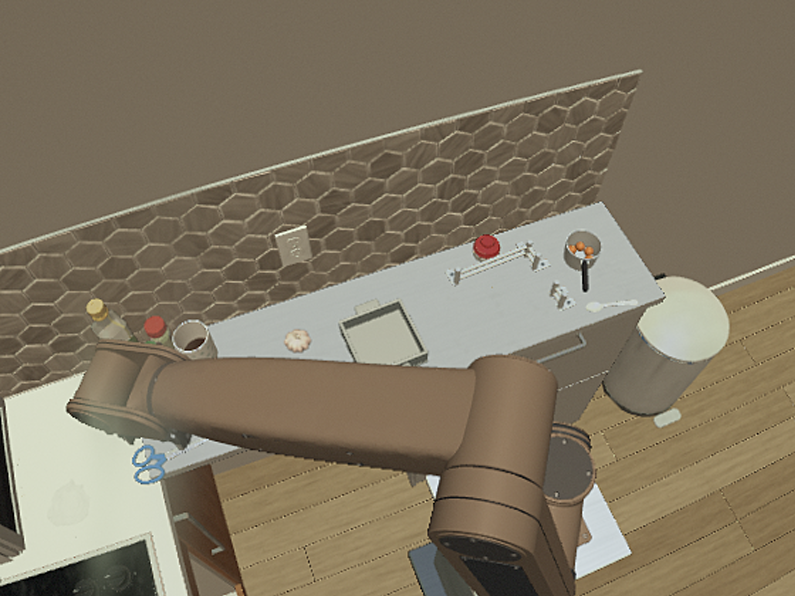

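The top view (scaled 1.42) shows the dish at about (356,313), its handles along world x. The dock's corner post is near (455,265) with its end rail near x 545. The bulbs are at (278,282), (245,310) and (264,341), the cup is at (597,291) with its handle pointing down-left, and the arm hides part of the side view.

Run:
```python
from h import *
snap('top','t1.png',(215,155,445,275),3.4)
```

```text
(no output)
```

View pics/t1.png

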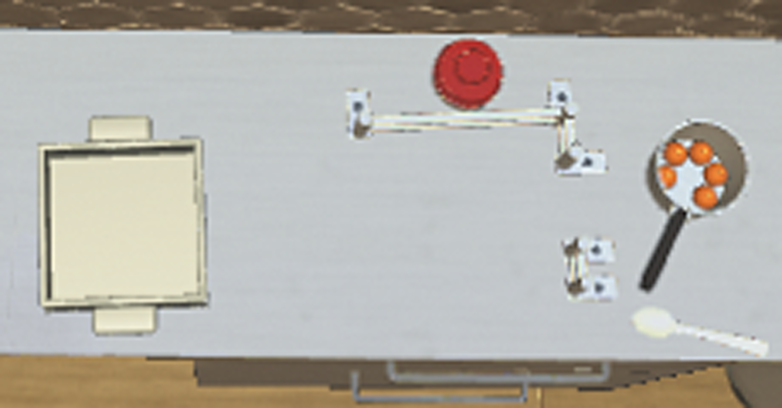

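Run:
```python
from h import *
np.set_printoptions(precision=4,suppress=True)
f=lambda u,v,z,n='top':px2w(n,215+u/3.4,155+v/3.4,z)[:2]
print('dish',[f(u,v,.045) for u,v in((38,144),(200,140),(207,303),(42,310))],'h',[f(u,v,.041) for u,v in((90,117),(150,117),(156,331),(95,333))])
A=[(0,0),(190,0),(190,-40),(190,-124),(190,-159)];B=[(361,128),(562,117),(567,160),(572,247),(575,288)]
for z in(0,.06):
    P=np.array([f(u,v,z) for u,v in B]);print(z,P, [np.linalg.norm(P[i]-P[i+1]) for i in range(4)])
print('cup rim',f(697,170,.058),'hend',f(645,287,.048),'hroot',f(682,212,.048))
for u,v in((278,282),(245,310),(264,341)): print('bulb',px2w('top',u/1.42,v/1.42,.045)[:2])
print('side',px2w('side',297/1.42,341/1.42,.045)[:2],px2w('side',582/1.42,249/1.42,.058),px2w('side',585/1.42,289/1.42,.048))
print('table edges',px2w('top',400/1.42,368/1.42,0)[:2])
for n,P in (('tin',(169,308)),('lemon',(197,346)),('timer',(500,249))):print(n,px2w('top',P[0]/1.42,P[1]/1.42,.04))
```

```text
dish [array([0.5264, 0.2152]), array([0.5318, 0.0675]), array([0.383 , 0.0592]), array([0.3747, 0.2068])] h [array([0.5531, 0.1687]), array([0.5537, 0.1137]), array([0.3577, 0.1045]), array([0.3551, 0.159 ])]
0 [[ 0.5548 -0.0834]
 [ 0.568  -0.2747]
 [ 0.5265 -0.2782]
 [ 0.4437 -0.2805]
 [ 0.4052 -0.2823]] [np.float64(0.19170370207343262), np.float64(0.04167416520277992), np.float64(0.08282904118707278), np.float64(0.03851324679957684)]
0.06 [[ 0.5415 -0.078 ]
 [ 0.5541 -0.2614]
 [ 0.5143 -0.2647]
 [ 0.4349 -0.267 ]
 [ 0.398  -0.2687]] [np.float64(0.18381318700010554), np.float64(0.03995885858561879), np.float64(0.0794198018717805), np.float64(0.036928043430481616)]
cup rim [ 0.5069 -0.3849] hend [ 0.4008 -0.3355] hroot [ 0.4697 -0.3723]
bulb [0.5214 0.31  ]
bulb [0.4584 0.3798]
bulb [0.3912 0.3348]
side [0.5105 0.3128] [ 0.4992 -0.3812  0.058 ] [ 0.403  -0.3382  0.048 ]
table edges [0.3409 0.0408]
tin [0.4612 0.552  0.04  ]
lemon [0.3783 0.4831 0.04  ]
timer [ 0.6029 -0.1777  0.04  ]
```

```bash
cat >> h.py <<'E'
def c(u,v,n): return w2px(n,(u,v,0))
def overlay(n,f,box,sc,segs):
    im=read_camera(n)[:,:,::-1]; im=cv2.resize(im[box[1]:box[3],box[0]:box[2]],None,fx=sc,fy=sc,interpolation=cv2.INTER_CUBIC)
    for s in segs:
        q=[((w2px(n,p)-np.array(box[:2])+.5)*sc-.5).round().astype(int) for p in s]
        cv2.polylines(im,[np.array(q)],False,(0,0,255),1)
    return im
def dock(x0,y0,yaw):
    T=lambda a,b,z:(x0+a*np.cos(yaw)-b*np.sin(yaw),y0+a*np.sin(yaw)+b*np.cos(yaw),z)
    return [[T(a,b,0),T(a,b,.06)] for a,b in((0,0),(.19,0),(.19,-.04),(.19,-.124),(.19,-.159))]+[[T(0,0,z),T(.19,0,z)] for z in(.016,.04)]
E
python3 - <<'E'
from h import *
d=dock(.552,-.082,np.radians(-86.7))
a=overlay('top','',(310,170,410,250),7,d)
b=overlay('side','',(305,160,415,225),7,d)
cv2.imwrite('pics/a.png',cv2.resize(a,(500,400)));w=np.zeros((600,800,3),np.uint8)
w[:300,:400]=0;cv2.imwrite('pics/b.png',cv2.resize(np.vstack([cv2.resize(a,(385,308)),cv2.resize(b,(385,227))]),(770,1070))[:1,:])
h=np.hstack([cv2.resize(a,(440,352)),cv2.resize(b,(360,213))[:213]]) if 0 else None
cv2.imwrite('pics/a.png',a);cv2.imwrite('pics/b.png',b)
print(a.shape,b.shape)
E
```

```text
(560, 700, 3) (455, 770, 3)
```

View pics/a.png

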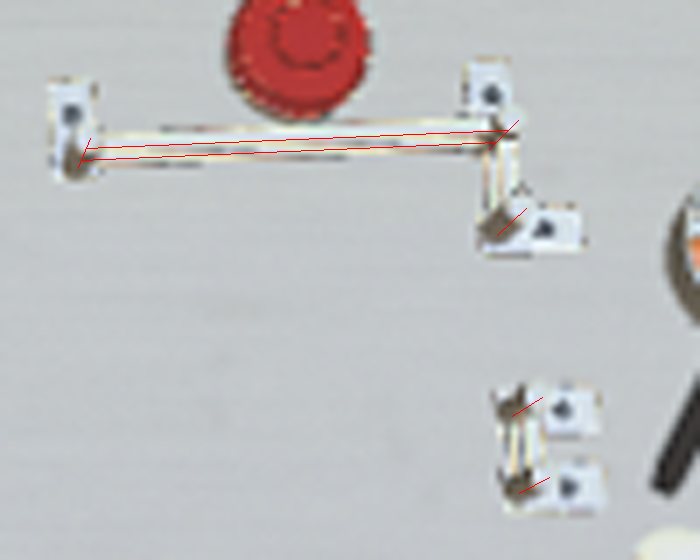

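View pics/b.png

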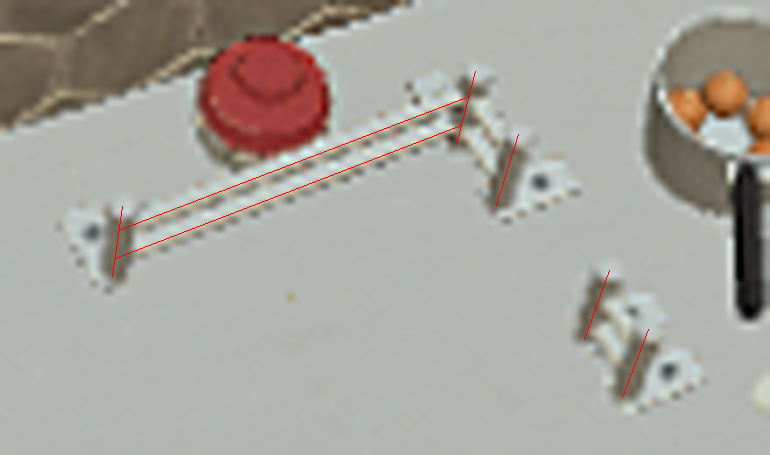

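Overlaying the dock model at (.552,-.081), yaw −86.7°, fits both views to about 2 mm. I'll grip the dish's left wall and slide the dish by it.

Request:
move_arm:
  moves:
    - [1,[-0.0275,-0.029,0],[0,0,0]]
    - [1,[-0.0275,-0.029,0],[0,0,0]]
    - [1,[-0.0275,-0.029,0],[0,0,0]]
    - [1,[-0.0275,-0.029,0],[0,0,0]]
    - [1,[-0.0275,-0.029,0],[0,0,0]]
    - [1,[-0.0275,-0.029,0],[0,0,0]]
    - [1,[-0.0275,-0.029,0],[0,0,0]]
    - [1,[-0.0275,-0.029,0],[0,0,0]]
    - [1,[-0.0275,-0.029,0],[0,0,0]]
    - [1,[-0.0275,-0.029,0],[0,0,0]]
  grip_force: 30

```text
time: 1.08
eef_pos: [0.4171, 0.2216, 0.2315]
tcp_rot: [0.227, 0.974, 0.0, 0.0]
contact_force: [1.5, -0.6, -0.4]
opening: 1.001
finger_force: 0.0
```

Request:
move_arm:
  moves:
    - [1,[0,0,0.008],[0,0,0.124]]
    - [1,[0,0,0.008],[0,0,0.124]]
    - [1,[0,0,0.008],[0,0,0.124]]
    - [1,[0,0,0.008],[0,0,0.124]]
    - [1,[0,0,0.008],[0,0,0.124]]
    - [1,[0,0,0.008],[0,0,0.124]]
    - [1,[0,0,0.008],[0,0,0.124]]
    - [1,[0,0,0.008],[0,0,0.124]]
    - [1,[0,0,0.008],[0,0,0.124]]
    - [1,[0,0,0.008],[0,0,0.124]]

```text
time: 1.92
eef_pos: [0.417, 0.2234, 0.151]
tcp_rot: [0.753, 0.658, 0.0, 0.0]
contact_force: [0.3, 0.7, 0.9]
opening: 0.999
finger_force: 0.0
```

Request:
move_arm:
  moves:
    - [1,[0,0,0],[0,0,0.124]]
    - [1,[0,0,0],[0,0,0.124]]
    - [1,[0,0,0],[0,0,0.124]]
    - [1,[0,0,0],[0,0,0.124]]
    - [1,[0,0,0],[0,0,0.124]]
    - [1,[0,0,0],[0,0,0.124]]
    - [1,[0,0,0],[0,0,0.124]]
    - [1,[0,0,0],[0,0,0.124]]
    - [1,[0,0,0],[0,0,0.124]]
    - [1,[0,0,0],[0,0,0.124]]

```text
time: 2.75
eef_pos: [0.417, 0.2234, 0.1514]
tcp_rot: [0.995, 0.098, 0.0, -0.0]
contact_force: [-0.5, -0.0, -0.4]
opening: 1.0
finger_force: 0.0
```

```bash
cat >> h.py <<'E'
def go(x,y,z,yaw):
    "yaw: degrees of tool y in the world; prints tool-frame shift now, and yaw turn (about tool z)"
    s=get_state(); Rm=R.from_quat(s['tcp_rot']).as_matrix(); d=np.array([x,y,z])-s['eef_pos']
    yw=np.degrees(np.arctan2(Rm[1,1],Rm[0,1])); t=np.array([[np.cos(np.radians(yaw)),np.sin(np.radians(yaw)),0]])
    tilt=Rm.T@np.cross(Rm[:,2],[0,0,-1])
    print('t',round(s['time'],2),'at',s['eef_pos'].round(4),'yaw',yw.round(2),'open',round(s['opening'],3),'F',s['contact_force'].round(1),'q',s['qpos'].round(2))
    dy=(yaw-yw+180)%360-180
    c_,s_=np.cos(np.radians(yaw)),np.sin(np.radians(yaw)); Rt=np.array([[s_,c_,0],[-c_,s_,0],[0,0,-1]])
    print(' shift now',(Rm.T@d).round(4),'| shift after turn',(Rt.T@d).round(4),'turn_z',np.radians(-dy).round(3),'tilt',tilt.round(3))
E
python3 -c "
from h import *
go(.4212,.2068,.10,-87.3)"
```

```text
t 2.75 at [0.417  0.2234 0.1514] yaw -78.74 open 1.0 F [-0.5 -0.  -0.4] q [ 0.28 -0.08  2.13  0.    1.09  1.65]
 shift now [0.0009 0.0171 0.0514] | shift after turn [-0.0034  0.0168  0.0514] turn_z 0.149 tilt [-0. -0.  0.]
```

Request:
move_arm:
  moves:
    - [1,[0,0,0],[0,0,0.075]]
    - [1,[0,0,0],[0,0,0.074]]
    - [1,[0.0034,0.0168,0.01],[0,0,0]]
    - [1,[0,0,0.02],[0,0,0]]
    - [1,[0,0,0.02],[0,0,0]]
    - [1,[0,0,0.02],[0,0,0]]
    - [1,[0,0,0.02],[0,0,0]]
    - [1,[0,0,0.02],[0,0,0]]
    - [1,[0,0,0.02],[0,0,0]]
    - [1,[0,0,0.002],[0,0,0]]

```text
time: 3.58
eef_pos: [0.4184, 0.206, 0.016]
tcp_rot: [1.0, 0.027, -0.003, 0.001]
contact_force: [-1.1, -0.6, -0.4]
opening: 1.0
finger_force: 0.0
```

Request:
move_arm:
  moves:
    - [0,[0,0,0],[0,0,0]]
    - [0,[0,0,0],[0,0,0]]
    - [0,[0,0,0],[0,0,0]]
    - [0,[0,0,0],[0,0,0]]
    - [0,[0,0,0],[0,0,0]]
    - [0,[0,0,0],[0,0,0]]
    - [0,[0,0,0],[0,0,0]]
    - [0,[0,0,0],[0,0,0]]
    - [0,[0,0,0],[0,0,0]]
    - [0,[0,0,0],[0,0,0]]

```text
time: 4.42
eef_pos: [0.4218, 0.2068, 0.0201]
tcp_rot: [1.0, 0.027, 0.0, -0.0]
contact_force: [-2.1, -1.4, 6.0]
opening: 0.074
finger_force: 31.9
```

```bash
sed -i 's/Rt=np.array(\[\[s_,c_,0\],\[-c_,s_,0\]/Rt=np.array([[-s_,c_,0],[c_,s_,0]/' h.py; python3 -c "
from h import *
go(.4649,.2068-.138,.018,-87.3)
snap('top','t2.png',(150,140,420,290),2.9)"
```

```text
t 4.42 at [0.4218 0.2068 0.0201] yaw -86.96 open 0.074 F [-2.1 -1.4  6. ] q [ 0.24  0.13  2.2  -0.    0.81  1.76]
 shift now [0.0357 0.1401 0.0021] | shift after turn [0.0365 0.1399 0.0021] turn_z 0.006 tilt [-0.    -0.001 -0.   ]
```

View pics/t2.png

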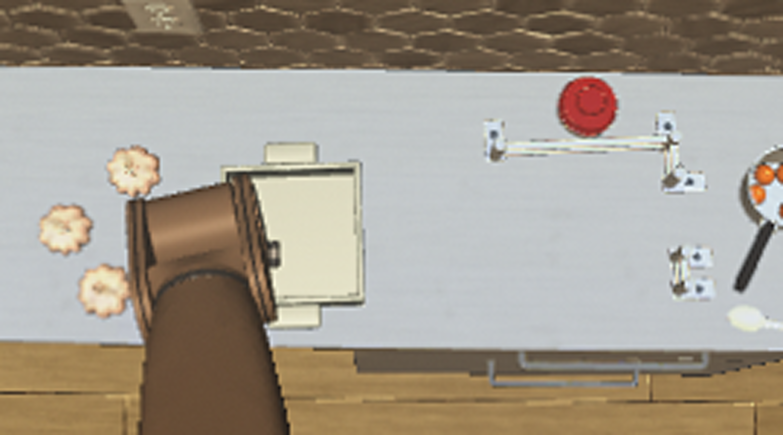

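Wall gripped (opening 6 mm). Sliding toward the post.

Request:
move_arm:
  moves:
    - [0,[0.005,0,0],[0,0,0]]
    - [0,[0.01,0.003,0],[0,0,0]]
    - [0,[0.01,0.01,0],[0,0,0]]
    - [0,[0.01,0.015,0],[0,0,0]]
    - [0,[0,0.018,0],[0,0,0]]
    - [0,[0,0.018,0],[0,0,0]]
    - [0,[0,0.018,0],[0,0,0]]
    - [0,[0,0.018,0],[0,0,0]]
    - [0,[0,0.016,0],[0,0,0]]
    - [0,[0,0.01,0],[0,0,0]]

```text
time: 5.3
eef_pos: [0.4635, 0.0828, 0.0199]
tcp_rot: [1.0, 0.027, 0.0, -0.001]
contact_force: [-0.2, 6.1, 4.2]
opening: 0.074
finger_force: 31.9
```

Request:
move_arm:
  moves:
    - [0,[0,0.003,0],[0,0,0]]
    - [0,[0,0.003,0],[0,0,0]]
    - [0,[0,0.003,0],[0,0,0]]
    - [0,[0,0.002,0],[0,0,0]]
    - [0,[0,0,0],[0,0,0]]
    - [0,[0,0,0],[0,0,0]]
    - [0,[0,0,0],[0,0,0]]
    - [0,[0,0,0],[0,0,0]]
    - [0,[0,0,0],[0,0,0]]
    - [0,[0,0,0],[0,0,0]]

```text
time: 6.13
eef_pos: [0.464, 0.0727, 0.0199]
tcp_rot: [1.0, 0.027, 0.0, -0.0]
contact_force: [-0.6, 4.8, 5.6]
opening: 0.076
finger_force: 32.1
```

```bash
python3 -c "
from h import *
go(.4649,.2068-.138,.018,-87.3)
print(get_state()['wrist_torque'])
snap('side','s2.png',(210,150,430,290),3.4)"
```

```text
t 6.13 at [0.464  0.0727 0.0199] yaw -86.87 open 0.076 F [-0.6  4.8  5.6] q [-0.06  0.13  2.2   0.    0.81  1.45]
 shift now [0.0006 0.0039 0.0019] | shift after turn [0.0007 0.0039 0.0019] turn_z 0.007 tilt [-0.001 -0.001 -0.   ]
[0.56776333 0.29846602 0.14621807]
```

View pics/s2.png

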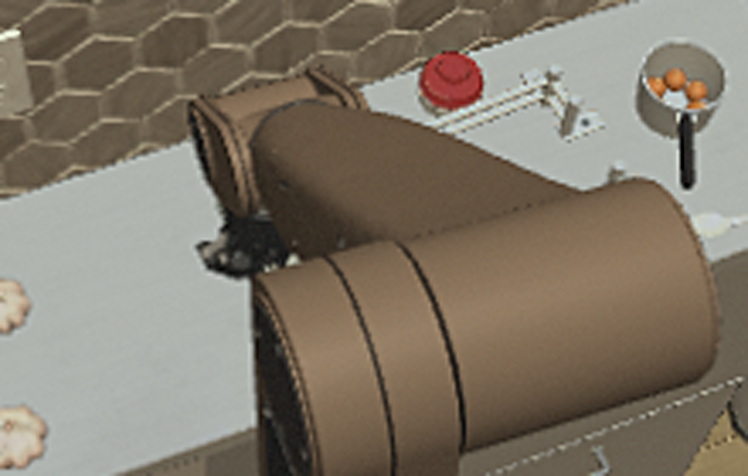

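The arm hides the dish from this side, so I'll find the contact with the post by force.

Request:
move_arm:
  moves:
    - [0,[0,0.002,0],[0,0,0]]
    - [0,[0,0.001,0],[0,0,0]]
    - [0,[0,0.001,0],[0,0,0]]
    - [0,[0,0.001,0],[0,0,0]]
    - [0,[0,0.001,0],[0,0,0]]
    - [0,[0,0,0],[0,0,0]]
    - [0,[0,0,0],[0,0,0]]
    - [0,[0,0,0],[0,0,0]]
    - [0,[0,0,0],[0,0,0]]
    - [0,[0,0,0],[0,0,0]]

```text
time: 7.02
eef_pos: [0.4643, 0.0671, 0.0199]
tcp_rot: [1.0, 0.027, 0.0, -0.001]
contact_force: [0.4, 4.9, 5.2]
opening: 0.077
finger_force: 32.1
```

Request:
move_arm:
  moves:
    - [0,[0,0.001,0],[0,0,0]]
    - [0,[0,0.001,0],[0,0,0]]
    - [0,[0,0.001,0],[0,0,0]]
    - [0,[0,0,0],[0,0,0]]
    - [0,[0,0,0],[0,0,0]]
    - [0,[0,0,0],[0,0,0]]
    - [0,[0,0,0],[0,0,0]]
    - [0,[0,0,0],[0,0,0]]
    - [0,[0,0,0],[0,0,0]]
    - [0,[0,0,0],[0,0,0]]

```text
time: 7.85
eef_pos: [0.4643, 0.0655, 0.0199]
tcp_rot: [1.0, 0.027, 0.0, -0.002]
contact_force: [0.0, 10.7, 7.4]
opening: 0.077
finger_force: 32.3
```

```bash
python3 -c "
from h import *
go(.4649,.2068-.138,.018,-87.3)
print(get_state()['wrist_torque'])
snap('top','t3.png',(250,150,400,260),5)"
```

```text
t 7.85 at [0.4643 0.0655 0.0199] yaw -86.92 open 0.077 F [ 0.  10.7  7.4] q [-0.08  0.13  2.2   0.01  0.81  1.43]
 shift now [ 0.0008 -0.0033  0.0019] | shift after turn [ 0.0008 -0.0033  0.0019] turn_z 0.007 tilt [-0.004 -0.     0.   ]
[1.64205116 0.25567892 0.26983358]
```

View pics/t3.png

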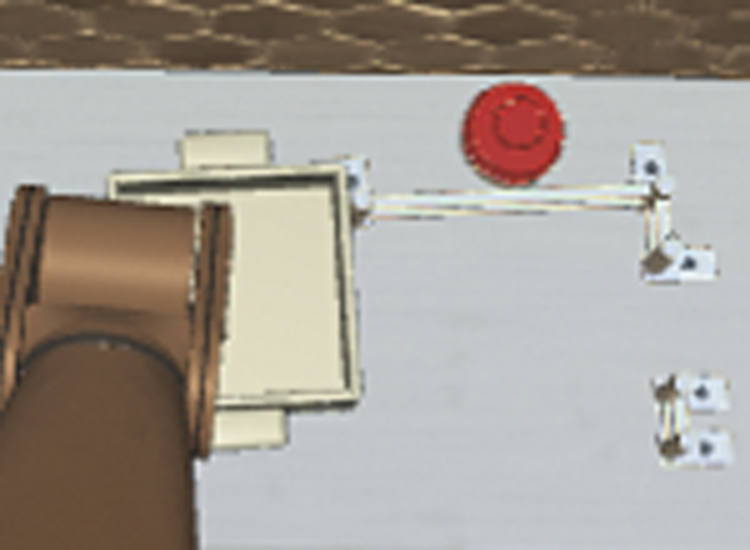

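Contact with the post at about 47 mm along the dish's side (10.7 N). The wall grip would go inside the arm's minimum reach mid-pivot. So I'll pivot 15° with it, then re-grip the far handle, which stays nearer the post.

Request:
move_arm:
  moves:
    - [0,[-0.0079,0.0043,0],[0,0,-0.0524]]
    - [0,[-0.0079,0.0043,0],[0,0,-0.0524]]
    - [0,[-0.0079,0.0043,0],[0,0,-0.0524]]
    - [0,[-0.0079,0.0043,0],[0,0,-0.0524]]
    - [0,[-0.0079,0.0043,0],[0,0,-0.0524]]
    - [0,[0,0,0],[0,0,0]]
    - [0,[0,0,0],[0,0,0]]
    - [0,[0,0,0],[0,0,0]]
    - [0,[0,0,0],[0,0,0]]
    - [0,[0,0,0],[0,0,0]]

```text
time: 8.73
eef_pos: [0.4286, 0.0359, 0.0199]
tcp_rot: [0.987, 0.159, -0.0, 0.0]
contact_force: [-2.1, 3.0, 7.6]
opening: 0.074
finger_force: 35.8
```

```bash
python3 -c "
from h import *
go(.4649,.2068-.138,.018,-71.9)
print(get_state()['wrist_torque'])
snap('top','t4.png',(250,150,400,260),5)"
```

```text
t 8.73 at [0.4286 0.0359 0.0199] yaw -71.68 open 0.074 F [-2.1  3.   7.6] q [-0.15  0.05  2.29 -0.    0.8   1.1 ]
 shift now [ 0.0448 -0.0198  0.0019] | shift after turn [ 0.0447 -0.02    0.0019] turn_z 0.004 tilt [ 0.     0.001 -0.   ]
[0.40937191 0.4091123  0.53909268]
```

View pics/t4.png

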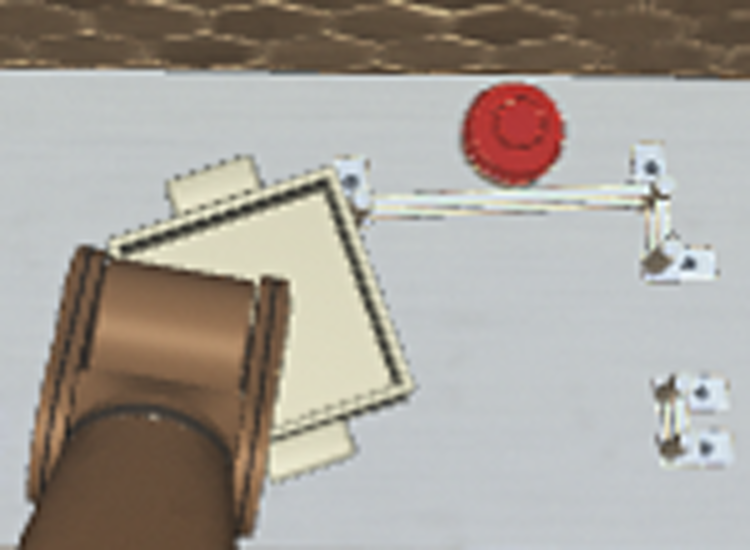

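The dish has turned about 15° against the post. Its far handle is centred near crop pixel (215,180) and is free.

```bash
python3 -c "
from h import *
P=[px2w('top',250+u/5,150+v/5,.041)[:2] for u,v in((168,185),(248,155),(262,187),(176,215))]
print(P)
s=get_state();Rm=R.from_quat(s['tcp_rot']).as_matrix()
for p in P: print((Rm.T@(np.r_[p,.02]-s['eef_pos'])).round(4))
"
```

```text
[array([0.56229421, 0.037457  ]), array([ 0.58215917, -0.01238262]), array([ 0.56172489, -0.02117698]), array([0.54319914, 0.03229304])]
[ 0.1274  0.0405 -0.0002]
[ 0.1306  0.0941 -0.0002]
[ 0.1084  0.096  -0.0002]
[ 0.1076  0.0394 -0.0002]
```

Request:
move_arm:
  moves:
    - [0.4,[0,0,0],[0,0,0]]
    - [0.4,[0,0,0],[0,0,0]]
    - [0.4,[0,0,0],[0,0,0]]
    - [0.7,[0,0,-0.015],[0,0,0]]
    - [1,[0,0,-0.02],[0,0,0]]
    - [1,[0,0,-0.02],[0,0,0]]
    - [1,[0,0,-0.02],[0,0,0]]
    - [1,[0,0,-0.01],[0,0,0]]
    - [1,[0,0,0],[0,0,0]]
    - [1,[0,0,0],[0,0,0]]

```text
time: 9.62
eef_pos: [0.4286, 0.0354, 0.1041]
tcp_rot: [0.988, 0.157, 0.0, 0.0]
contact_force: [-0.6, 0.2, -0.5]
opening: 1.001
finger_force: 0.0
```

Request:
move_arm:
  moves:
    - [1,[0.0238,0.0138,0],[0,0,0]]
    - [1,[0.0238,0.0138,0],[0,0,0]]
    - [1,[0.0238,0.0138,0],[0,0,0]]
    - [1,[0.0238,0.0138,0],[0,0,0]]
    - [1,[0.0238,0.0138,0],[0,0,0]]
    - [1,[0,0,0],[0,0,0]]
    - [1,[0,0,0.022],[0,0,0]]
    - [1,[0,0,0.022],[0,0,0]]
    - [1,[0,0,0.022],[0,0,0]]
    - [1,[0,0,0.022],[0,0,0]]
  grip_force: 30

```text
time: 10.45
eef_pos: [0.5648, 0.0066, 0.016]
tcp_rot: [0.987, 0.158, 0.002, 0.001]
contact_force: [0.9, -0.9, 0.7]
opening: 1.0
finger_force: 0.0
```

Request:
move_arm:
  moves:
    - [1,[0,0,0.006],[0,0,0]]
    - [0.5,[0,0,0],[0,0,0]]
    - [0.5,[0,0,0],[0,0,0]]
    - [0.3,[0,0,0],[0,0,0]]
    - [0.3,[0,0,0],[0,0,0]]
    - [0.3,[0,0,0],[0,0,0]]
    - [0.3,[0,0,0],[0,0,0]]
    - [0.3,[0,0,0],[0,0,0]]
    - [0.3,[0,0,0],[0,0,0]]
    - [0.3,[0,0,0],[0,0,0]]

```text
time: 11.28
eef_pos: [0.5624, 0.007, 0.0102]
tcp_rot: [0.988, 0.157, -0.001, -0.0]
contact_force: [-2.5, -0.3, 1.1]
opening: 0.677
finger_force: 33.7
```

```bash
python3 -c "
from h import *
go(.552,-.083,.018,-71.9)
print(get_state()['wrist_torque'])"
```

```text
t 11.28 at [0.5624 0.007  0.0102] yaw -71.91 open 0.677 F [-2.5 -0.3  1.1] q [-0.17  0.33  1.98 -0.    0.84  1.09]
 shift now [-0.0378  0.0823 -0.0078] | shift after turn [-0.0378  0.0823 -0.0078] turn_z -0.0 tilt [-0.001  0.002 -0.   ]
[-0.02343678  0.31239633  0.0424773 ]
```

Request:
move_arm:
  moves:
    - [0.3,[-0.0044,-0.0009,0],[0,0,-0.0524]]
    - [0.3,[-0.0044,-0.0019,0],[0,0,-0.0524]]
    - [0.3,[-0.0044,-0.0019,0],[0,0,-0.0524]]
    - [0.3,[-0.0044,-0.0019,0],[0,0,-0.0524]]
    - [0.3,[-0.0044,-0.0019,0],[0,0,-0.0524]]
    - [0.3,[-0.0044,-0.0019,0],[0,0,-0.0524]]
    - [0.3,[-0.0044,-0.0019,0],[0,0,-0.0524]]
    - [0.3,[-0.0044,-0.0019,0],[0,0,-0.0524]]
    - [0.3,[0,0,0],[0,0,0]]
    - [0.3,[0,0,0],[0,0,0]]

```text
time: 12.12
eef_pos: [0.5249, 0.0028, 0.0102]
tcp_rot: [0.933, 0.359, -0.001, -0.0]
contact_force: [-2.9, 2.2, 0.2]
opening: 0.677
finger_force: 33.9
```

```bash
python3 -c "
from h import *
go(.552,-.083,.018,-71.9)
print(get_state()['wrist_torque'])"
```

```text
t 12.12 at [0.5249 0.0028 0.0102] yaw -47.89 open 0.677 F [-2.9  2.2  0.2] q [-0.19  0.26  2.07  0.    0.81  0.65]
 shift now [-0.0375  0.0818 -0.0079] | shift after turn [-0.0009  0.09   -0.0078] turn_z 0.419 tilt [-0.001  0.001  0.   ]
[0.18081863 0.26735373 0.19690333]
```

Request:
move_arm:
  moves:
    - [0.3,[-0.0044,-0.0009,0],[0,0,-0.0524]]
    - [0.3,[-0.0044,-0.0019,0],[0,0,-0.0524]]
    - [0.3,[-0.0044,-0.0019,0],[0,0,-0.0524]]
    - [0.3,[-0.0044,-0.0019,0],[0,0,-0.0524]]
    - [0.3,[-0.0044,-0.0019,0],[0,0,-0.0524]]
    - [0.3,[-0.0044,-0.0019,0],[0,0,-0.0524]]
    - [0.3,[-0.0044,-0.0019,0],[0,0,-0.0524]]
    - [0.3,[-0.0044,-0.0019,0],[0,0,-0.0524]]
    - [0.3,[-0.0044,-0.0019,0],[0,0,-0.0524]]
    - [0.3,[0,0,0],[0,0,0]]

```text
time: 12.95
eef_pos: [0.4888, -0.02, 0.0102]
tcp_rot: [0.823, 0.567, -0.0, -0.001]
contact_force: [-4.1, 3.1, 1.4]
opening: 0.672
finger_force: 34.0
```

```bash
python3 -c "
from h import *
go(.552,-.083,.018,-71.9)
print(get_state()['wrist_torque'])
snap('top','t5.png',(250,150,400,260),5)"
```

```text
t 12.95 at [ 0.4888 -0.02    0.0102] yaw -20.86 open 0.672 F [-4.1  3.1  1.4] q [-0.25  0.19  2.15  0.    0.8   0.12]
 shift now [-0.0364  0.0815 -0.008 ] | shift after turn [ 0.0405  0.0795 -0.0078] turn_z 0.891 tilt [-0.002  0.    -0.   ]
[0.29539842 0.2500248  0.38610107]
```

View pics/t5.png

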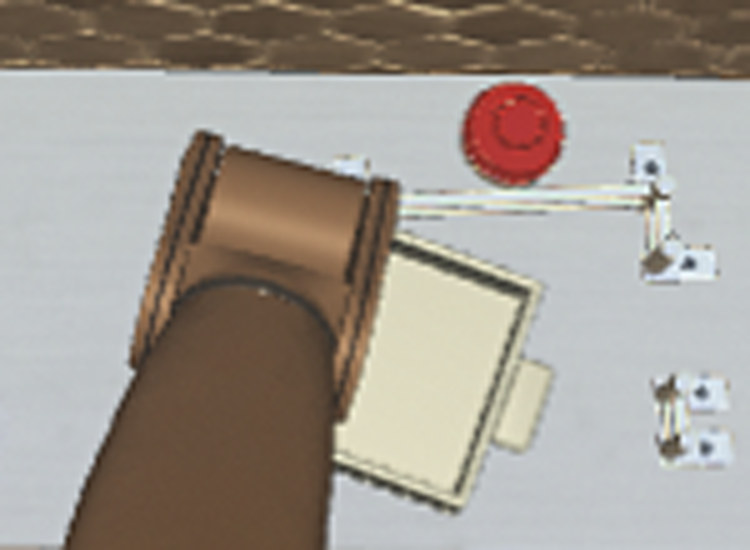

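The pivot is going well and the dish is about 24° short of parallel to the rail. Finishing the turn.

Request:
move_arm:
  moves:
    - [0.3,[-0.0044,-0.0014,0],[0,0,-0.0524]]
    - [0.3,[-0.0044,-0.0019,0],[0,0,-0.0524]]
    - [0.3,[-0.0044,-0.0019,0],[0,0,-0.0524]]
    - [0.3,[-0.0044,-0.0019,0],[0,0,-0.0524]]
    - [0.3,[-0.0044,-0.0019,0],[0,0,-0.0524]]
    - [0.3,[-0.0044,-0.0019,0],[0,0,-0.0524]]
    - [0.3,[-0.0044,-0.0019,0],[0,0,-0.0524]]
    - [0.3,[-0.0044,-0.0019,0],[0,0,-0.0524]]
    - [0.3,[0,0,0],[0,0,0]]
    - [0.3,[0,0,0],[0,0,0]]

```text
time: 13.83
eef_pos: [0.4688, -0.0524, 0.0102]
tcp_rot: [0.688, 0.726, -0.001, 0.0]
contact_force: [-1.3, -1.0, -1.4]
opening: 0.674
finger_force: 33.6
```

```bash
python3 -c "
from h import *
go(.552,-.083,.018,3.3)
print(get_state()['wrist_torque'])
cv2.imwrite('pics/t6.png',overlay('top','',(250,150,400,260),5,dock(.552,-.083,np.radians(-86.7))))"
```

```text
t 13.83 at [ 0.4688 -0.0524  0.0102] yaw 3.09 open 0.674 F [-1.3 -1.  -1.4] q [-0.33  0.16  2.2  -0.    0.79 -0.38]
 shift now [-0.035   0.0814 -0.0079] | shift after turn [-0.0353  0.0813 -0.0078] turn_z -0.004 tilt [-0.001  0.001 -0.   ]
[-0.23027577  0.22539037  0.20853648]
```

View pics/t6.png

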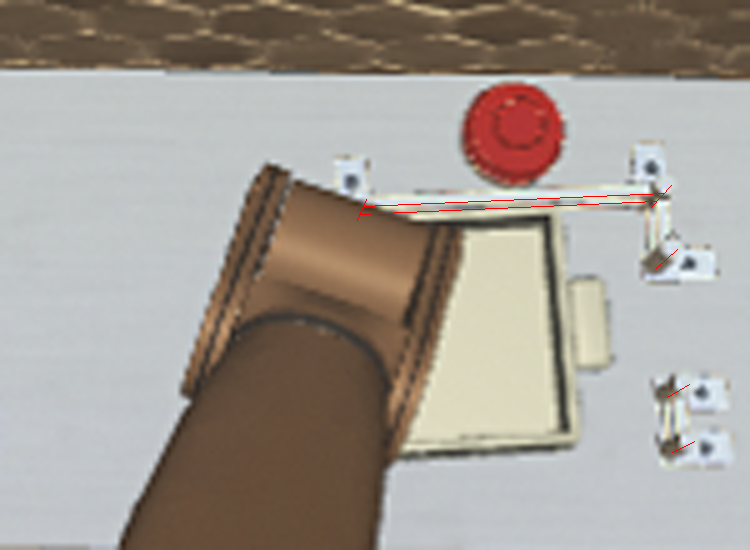

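Dish parallel to the rail, its leading handle at crop (590,320) in line with the gap (posts at (657,262) and (668,388)). Sliding it in.

Request:
move_arm:
  moves:
    - [0.3,[-0.005,0.0005,0],[0,0,0]]
    - [0.3,[-0.005,0,0],[0,0,0]]
    - [0.3,[-0.005,0,0],[0,0,0]]
    - [0.3,[-0.005,0,0],[0,0,0]]
    - [0.3,[-0.005,0,0],[0,0,0]]
    - [0.3,[-0.005,0,0],[0,0,0]]
    - [0.3,[-0.005,0,0],[0,0,0]]
    - [0.3,[-0.005,0,0],[0,0,0]]
    - [0.3,[0,0,0],[0,0,0]]
    - [0.3,[0,0,0],[0,0,0]]

```text
time: 14.72
eef_pos: [0.4717, -0.0929, 0.0102]
tcp_rot: [0.687, 0.726, -0.0, 0.001]
contact_force: [-0.5, -1.5, -3.6]
opening: 0.673
finger_force: 33.3
```

```bash
python3 -c "
from h import *
go(.552,-.083,.018,3.3)
print(get_state()['wrist_torque'])
snap('top','t7.png',(310,170,410,250),7)"
```

```text
t 14.72 at [ 0.4717 -0.0929  0.0102] yaw 3.14 open 0.673 F [-0.5 -1.5 -3.6] q [-0.41  0.17  2.18 -0.    0.79 -0.46]
 shift now [ 0.0054  0.0808 -0.0078] | shift after turn [ 0.0052  0.0808 -0.0078] turn_z -0.003 tilt [0.    0.001 0.   ]
[-0.25112703  0.21584449  0.01204811]
```

View pics/t7.png

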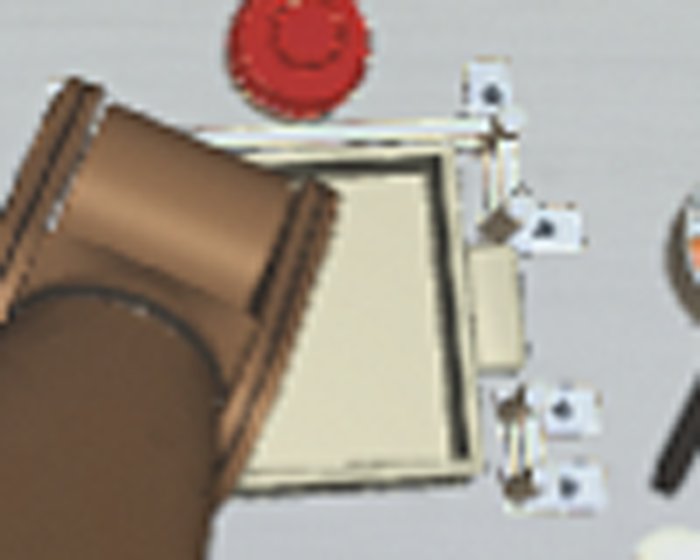

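Request:
move_arm:
  moves:
    - [0.3,[0,0.001,0],[0,0,0]]
    - [0.3,[0,0.001,0],[0,0,0]]
    - [0.3,[-0.003,0,0],[0,0,0]]
    - [0.3,[-0.003,0,0],[0,0,0]]
    - [0.3,[-0.002,0,0],[0,0,0]]
    - [0.3,[-0.002,0,0],[0,0,0]]
    - [0.3,[-0.001,0,0],[0,0,0]]
    - [0.3,[-0.001,0,0],[0,0,0]]
    - [0.3,[0,0,0],[0,0,0]]
    - [0.3,[0,0,0],[0,0,0]]

```text
time: 15.6
eef_pos: [0.4742, -0.104, 0.0103]
tcp_rot: [0.687, 0.726, -0.0, 0.0]
contact_force: [-0.2, 0.8, -2.8]
opening: 0.675
finger_force: 33.3
```

```bash
python3 -c "
from h import *
go(.552,-.083,.018,3.3)
print(get_state()['wrist_torque'])"
```

```text
t 15.6 at [ 0.4742 -0.104   0.0103] yaw 3.16 open 0.675 F [-0.2  0.8 -2.8] q [-0.43  0.18  2.16 -0.    0.79 -0.48]
 shift now [ 0.0167  0.0788 -0.0077] | shift after turn [ 0.0165  0.0788 -0.0077] turn_z -0.003 tilt [ 0.  0. -0.]
[ 0.13932627  0.11867084 -0.05461384]
```

Request:
move_arm:
  moves:
    - [0.3,[0,0.001,0],[0,0,0]]
    - [0.3,[0,0.001,0],[0,0,0]]
    - [0.3,[0,0,0],[0,0,0]]
    - [0.3,[-0.001,0,0],[0,0,0]]
    - [0.3,[-0.001,0,0],[0,0,0]]
    - [0.3,[-0.001,0,0],[0,0,0]]
    - [0.3,[0,0,0],[0,0,0]]
    - [0.3,[0,0,0],[0,0,0]]
    - [0.3,[0,0,0],[0,0,0]]
    - [0.3,[0,0,0],[0,0,0]]

```text
time: 16.43
eef_pos: [0.4753, -0.105, 0.0102]
tcp_rot: [0.688, 0.725, 0.0, -0.002]
contact_force: [-5.7, 6.9, 1.9]
opening: 0.673
finger_force: 33.7
```

```bash
python3 -c "
from h import *
go(.552,-.083,.018,3.3)
print(get_state()['wrist_torque'])"
```

```text
t 16.43 at [ 0.4753 -0.105   0.0102] yaw 3.01 open 0.673 F [-5.7  6.9  1.9] q [-0.43  0.19  2.16  0.    0.8  -0.48]
 shift now [ 0.018   0.0777 -0.008 ] | shift after turn [ 0.0176  0.0779 -0.0078] turn_z -0.005 tilt [-0.002 -0.004 -0.   ]
[ 0.83693268  0.35900685 -0.41243132]
```

Request:
move_arm:
  moves:
    - [0.3,[-0.001,0.001,0],[0,0,0]]
    - [0.3,[-0.001,0.001,0],[0,0,0]]
    - [0.3,[0,0,0],[0,0,0]]
    - [0.3,[0,0,0],[0,0,0]]
    - [0.3,[0,0,0],[0,0,0]]
    - [0.3,[0,0,0],[0,0,0]]
    - [0.3,[0,0,0],[0,0,0]]
    - [0.3,[0,0,0],[0,0,0]]
    - [0.3,[0,0,0],[0,0,0]]
    - [0.3,[0,0,0],[0,0,0]]

```text
time: 17.27
eef_pos: [0.4756, -0.1053, 0.0101]
tcp_rot: [0.689, 0.725, 0.0, -0.005]
contact_force: [-11.0, 11.3, 9.2]
opening: 0.671
finger_force: 34.3
```

```bash
python3 -c "
from h import *
go(.552,-.083,.018,3.3)
print(get_state()['wrist_torque'])"
```

```text
t 17.27 at [ 0.4756 -0.1053  0.0101] yaw 2.95 open 0.671 F [-11.   11.3   9.2] q [-0.43  0.19  2.15  0.01  0.8  -0.48]
 shift now [ 0.0184  0.0773 -0.0083] | shift after turn [ 0.0179  0.0775 -0.0079] turn_z -0.006 tilt [-0.007 -0.008 -0.   ]
[ 1.47753848  0.83631214 -0.510337  ]
```

Request:
move_arm:
  moves:
    - [0.8,[0,0,0],[0,0,0]]
    - [1,[0,0,0],[0,0,0]]
    - [1,[0,0,0],[0,0,0]]
    - [1,[0,0,-0.02],[0,0,0]]
    - [1,[0,0,-0.04],[0,0,0]]
    - [1,[0,0,-0.04],[0,0,0]]
    - [1,[0,0,-0.04],[0,0,0]]
    - [1,[0.04,0,0],[0,0,0]]
    - [1,[0.041,0,0],[0,0,0]]
    - [1,[0.041,0,0],[0,0,0]]

```text
time: 18.1
eef_pos: [0.4743, 0.0131, 0.1535]
tcp_rot: [0.688, 0.725, 0.002, 0.004]
contact_force: [0.7, 0.0, 0.0]
opening: 1.001
finger_force: 0.0
```

```bash
python3 -c "
from h import *
a=overlay('top','',(310,170,410,250),5,[])
b=overlay('top','',(310,170,450,250),5.6,[])
cv2.imwrite('pics/t8.png',b)
def wr(q1,q23,yaw,roll):
    c,s=np.cos(np.radians(yaw)),np.sin(np.radians(yaw)); Rt=R.from_matrix([[-s,c,0],[c,s,0],[0,0,-1]])*R.from_euler('x',roll)
    M=(R.from_euler('z',q1)*R.from_euler('y',q23)).inv()*Rt*R.from_euler('z',-np.pi/2)
    e=M.as_euler('ZYZ'); return e.round(2),np.array([e[0]+np.pi,-e[1],e[2]+np.pi]).round(2)
for yaw in(65,-115,90,-90):
  for roll in(0,.5,1.0,1.75,-1.75): print(yaw,roll,wr(-.5,2.2,yaw,roll))
go(.45,-.35,.15,65)
"
```

```text
65 0 (array([ 0.  ,  0.94, -1.63]), array([ 3.14, -0.94,  1.51]))
65 0.5 (array([-0.61,  1.  , -1.29]), array([ 2.54, -1.  ,  1.86]))
65 1.0 (array([-1.12,  1.2 , -1.05]), array([ 2.02, -1.2 ,  2.1 ]))
65 1.75 (array([-1.75,  1.63, -0.94]), array([ 1.39, -1.63,  2.2 ]))
65 -1.75 (array([ 1.68,  1.73, -2.19]), array([ 4.82, -1.73,  0.96]))
-115 0 (array([-0.  ,  0.94,  1.51]), array([ 3.14, -0.94,  4.65]))
-115 0.5 (array([0.58, 1.06, 1.19]), array([ 3.72, -1.06,  4.33]))
-115 1.0 (array([1.06, 1.29, 1.  ]), array([ 4.2 , -1.29,  4.14]))
-115 1.75 (array([1.68, 1.73, 0.96]), array([ 4.82, -1.73,  4.1 ]))
-115 -1.75 (array([-1.75,  1.63,  2.2 ]), array([ 1.39, -1.63,  5.34]))
90 0 (array([ 0.  ,  0.94, -2.07]), array([ 3.14, -0.94,  1.07]))
90 0.5 (array([-0.63,  0.79, -1.65]), array([ 2.51, -0.79,  1.49]))
90 1.0 (array([-1.31,  0.87, -1.19]), array([ 1.83, -0.87,  1.95]))
90 1.75 (array([-2.03,  1.29, -0.83]), array([ 1.12, -1.29,  2.31]))
90 -1.75 (array([ 1.42,  2.08, -2.19]), array([ 4.56, -2.08,  0.95]))
-90 0 (array([0.  , 0.94, 1.07]), array([ 3.14, -0.94,  4.21]))
-90 0.5 (array([0.46, 1.23, 0.85]), array([ 3.6 , -1.23,  3.99]))
-90 1.0 (array([0.83, 1.58, 0.79]), array([ 3.97, -1.58,  3.93]))
-90 1.75 (array([1.42, 2.08, 0.95]), array([ 4.56, -2.08,  4.09]))
-90 -1.75 (array([-2.03,  1.29,  2.31]), array([ 1.12, -1.29,  5.45]))
t 18.2 at [0.4727 0.017  0.152 ] yaw 3.49 open 1.001 F [ 0.5 -0.3 -0.1] q [-0.18 -0.09  2.13  0.    1.09 -0.24]
 shift now [-0.3649 -0.045   0.0019] | shift after turn [-0.1345 -0.3422  0.002 ] turn_z -1.073 tilt [0.005 0.    0.   ]
```

View pics/t8.png

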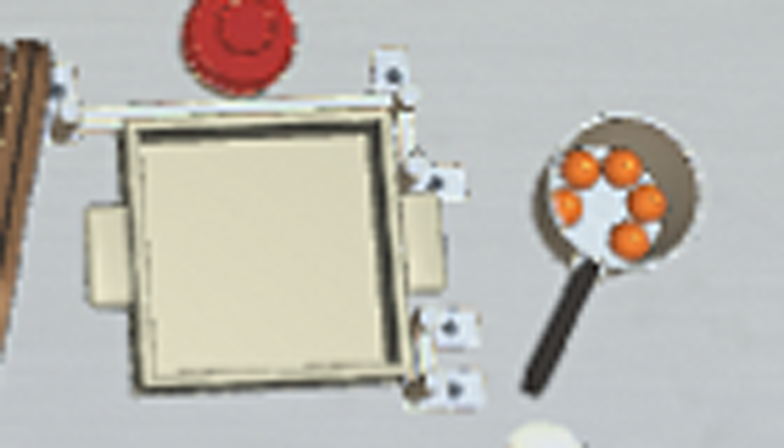

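The dish is fully docked: flat along the side rail, its leading handle through the gap between the end posts. The cup rim is centred at crop (617,193), the handle runs from (592,265) to (533,387), and five onions are visible.

```bash
python3 -c "
from h import *
f=lambda u,v,z:px2w('top',310+u/5.6,170+v/5.6,z)[:2]
a=f(617,193,.058);b=f(533,387,.056);r=f(592,265,.056);print(a,b,r,np.linalg.norm(a-b))
for d in(b-a,b-r):print(np.degrees(np.arctan2(d[1],d[0])))
u=(b-a)/np.linalg.norm(b-a);p=b-u*.05;print('grip',p, b-u*.126)
print([f(u,v,.045) for u,v in((128,120),(382,108),(410,378),(138,388))])
yaw=np.degrees(np.arctan2(u[1],u[0]))-90
go(p[0],p[1],.15,yaw)
"
```

```text
[ 0.5086162  -0.38553696] [ 0.40080847 -0.33477925] [ 0.46849269 -0.37027939] 0.11915893258085583
154.78814727696664
152.3231451556926
grip [ 0.44604542 -0.35607758] [ 0.51480558 -0.38845103]
[array([ 0.54914327, -0.11574225]), array([ 0.55788509, -0.25812745]), array([ 0.40658313, -0.26948477]), array([ 0.39973287, -0.11982201])]
t 18.2 at [0.4727 0.017  0.152 ] yaw 3.49 open 1.001 F [ 0.5 -0.3 -0.1] q [-0.18 -0.09  2.13  0.    1.09 -0.24]
 shift now [-0.3708 -0.0493  0.0019] | shift after turn [-0.1348 -0.3489  0.002 ] turn_z -1.07 tilt [0.005 0.    0.   ]
```

Request:
move_arm:
  moves:
    - [1,[-0.0371,-0.0049,0],[0,0,0]]
    - [1,[-0.0371,-0.0049,0],[0,0,0]]
    - [1,[-0.0371,-0.0049,0],[0,0,0]]
    - [1,[-0.0371,-0.0049,0],[0,0,0]]
    - [1,[-0.0371,-0.0049,0],[0,0,0]]
    - [0.45,[-0.0371,-0.0049,0],[0,0,0]]
    - [0.45,[-0.0371,-0.0049,0],[0,0,0]]
    - [0.45,[-0.0371,-0.0049,0],[0,0,0]]
    - [0.45,[-0.0371,-0.0049,0],[0,0,0]]
    - [0.45,[-0.0371,-0.0049,0],[0,0,0]]
  grip_force: 60

```text
time: 19.03
eef_pos: [0.4432, -0.3639, 0.1516]
tcp_rot: [0.688, 0.726, -0.001, 0.002]
contact_force: [0.9, 0.1, -0.2]
opening: 0.45
finger_force: 0.0
```

Request:
move_arm:
  moves:
    - [0.45,[0,0,0],[0,0,-0.117]]
    - [0.45,[0,0,0],[0,0,-0.117]]
    - [0.45,[0,0,0],[0,0,-0.117]]
    - [0.45,[0,0,0],[0,0,-0.117]]
    - [0.45,[0,0,0],[0,0,-0.117]]
    - [0.45,[0,0,0],[0,0,-0.117]]
    - [0.45,[0,0,0],[0,0,-0.117]]
    - [0.45,[0,0,0],[0,0,-0.117]]
    - [0.45,[0,0,0],[0,0,-0.117]]
    - [0.45,[0,0,0],[0,0,0]]

```text
time: 19.87
eef_pos: [0.4436, -0.3618, 0.1515]
tcp_rot: [0.229, 0.974, -0.002, 0.001]
contact_force: [-0.3, -0.5, 0.2]
opening: 0.447
finger_force: 0.0
```

```bash
python3 -c "
from h import *
go(.446,-.356,.03,64)
snap('side','s9.png',(330,120,500,260),4.2)
"
```

```text
t 19.87 at [ 0.4436 -0.3618  0.1515] yaw 63.56 open 0.447 F [-0.3 -0.5  0.2] q [-0.86  0.14  1.9  -0.    1.1  -1.97]
 shift now [0.0009 0.0066 0.1215] | shift after turn [0.0004 0.0063 0.1215] turn_z -0.008 tilt [-0.002  0.003  0.   ]
```

View pics/s9.png

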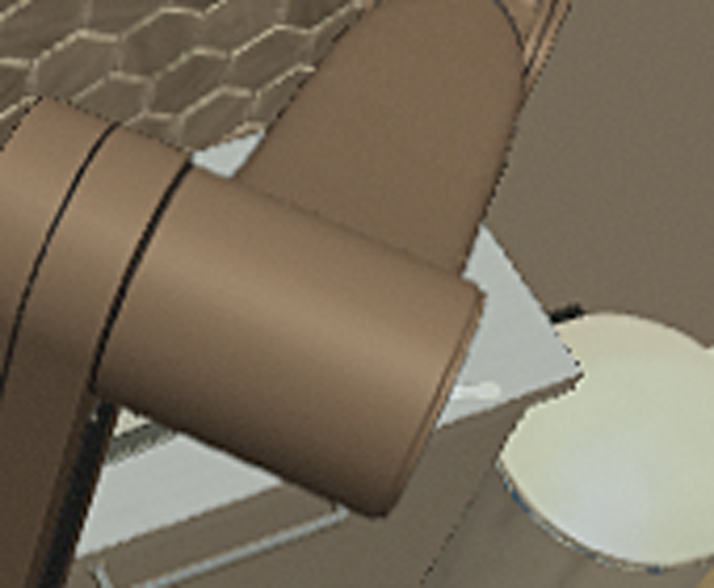

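The arm hides the cup in this view, and it was my last picture (14 of 14). From here I'll measure by image code. Gripping the handle now.

Request:
move_arm:
  moves:
    - [0.45,[0.001,0.0066,0.01],[0,0,-0.008]]
    - [0.45,[0,0,0.02],[0,0,0]]
    - [0.45,[0,0,0.02],[0,0,0]]
    - [0.45,[0,0,0.02],[0,0,0]]
    - [0.45,[0,0,0.02],[0,0,0]]
    - [0.45,[0,0,0.02],[0,0,0]]
    - [0.45,[0,0,0.0115],[0,0,0]]
    - [0,[0,0,0],[0,0,0]]
    - [0,[0,0,0],[0,0,0]]
    - [0,[0,0,0],[0,0,0]]

```text
time: 20.75
eef_pos: [0.4457, -0.354, 0.0296]
tcp_rot: [0.226, 0.974, -0.0, 0.0]
contact_force: [0.7, -0.2, -2.1]
opening: 0.139
finger_force: 61.2
```

Request:
move_arm:
  moves:
    - [0,[0,0,0],[0,0,0]]
    - [0,[0,0,0],[0,0,0]]
    - [0,[0,0,0],[0,0,0]]
    - [0,[0,0,0],[0,0,0]]
    - [0,[0,0,0],[0,0,0]]
    - [0,[0,0,-0.004],[0,0,0]]
    - [0,[0,0,-0.004],[0,0,0]]
    - [0,[0,0,-0.004],[0,0,0]]
    - [0,[0,0,0],[0,0,0]]
    - [0,[0,0,0],[0,0,0]]

```text
time: 21.58
eef_pos: [0.4456, -0.3539, 0.0415]
tcp_rot: [0.225, 0.974, -0.0, 0.001]
contact_force: [0.1, -0.2, -2.6]
opening: 0.141
finger_force: 61.1
```

```bash
python3 -c "
from h import *
go(.42,-.165,.15,90)
s=get_state();print(s['wrist_torque'],s['finger_force'])
"
```

```text
t 21.58 at [ 0.4456 -0.3539  0.0415] yaw 63.94 open 0.141 F [ 0.1 -0.2 -2.6] q [-0.85  0.29  1.96 -0.    0.89 -1.97]
 shift now [ 0.1059  0.1584 -0.1087] | shift after turn [ 0.0256  0.1889 -0.1085] turn_z -0.455 tilt [-0.001  0.001 -0.   ]
[0.08390968 0.12504877 0.0197985 ] 61.092106103897095
```

Request:
move_arm:
  moves:
    - [0,[0,0,-0.02],[0,0,0]]
    - [0,[0,0,-0.03],[0,0,0]]
    - [0,[0,0,-0.03],[0,0,0]]
    - [0,[0,0,-0.03],[0,0,0]]
    - [0,[0,0,0],[0,0,0]]
    - [0,[0,0,0],[0,0,-0.06]]
    - [0,[0,0,0],[0,0,-0.1]]
    - [0,[0,0,0],[0,0,-0.1]]
    - [0,[0,0,0],[0,0,-0.1]]
    - [0,[0,0,0],[0,0,-0.095]]

```text
time: 22.42
eef_pos: [0.4448, -0.353, 0.1494]
tcp_rot: [-0.003, 1.0, 0.001, -0.001]
contact_force: [0.1, -0.1, -2.5]
opening: 0.136
finger_force: 61.2
```

Request:
move_arm:
  moves:
    - [0,[0.002,0.01,0],[0,0,0]]
    - [0,[0.003,0.02,0],[0,0,0]]
    - [0,[0.003,0.025,0],[0,0,0]]
    - [0,[0.003,0.03,0],[0,0,0]]
    - [0,[0.003,0.03,0],[0,0,0]]
    - [0,[0.003,0.03,0],[0,0,0]]
    - [0,[0.003,0.025,0],[0,0,0]]
    - [0,[0.003,0.025,0],[0,0,0]]
    - [0,[0.002,0.015,0],[0,0,0]]
    - [0,[0,0.004,0],[0,0,0]]

```text
time: 23.25
eef_pos: [0.4188, -0.1365, 0.1496]
tcp_rot: [-0.0, 1.0, 0.001, -0.001]
contact_force: [-1.4, 0.3, -3.1]
opening: 0.139
finger_force: 61.0
```

```bash
python3 -c "
from h import *
go(.42,-.14,.15,90)
"
```

```text
t 23.25 at [ 0.4188 -0.1365  0.1496] yaw 90.03 open 0.139 F [-1.4  0.3 -3.1] q [-0.55 -0.16  2.2   0.    1.1  -2.12]
 shift now [-0.0012 -0.0035 -0.0004] | shift after turn [-0.0012 -0.0035 -0.0004] turn_z 0.0 tilt [ 0.002 -0.002  0.   ]
```

Request:
move_arm:
  moves:
    - [0,[0,0,0],[-0.05,0,0]]
    - [0,[0,0,0],[-0.1,0,0]]
    - [0,[0,0,0],[-0.1,0,0]]
    - [0,[0,0,0],[-0.1,0,0]]
    - [0,[0,0,0],[-0.1,0,0]]
    - [0,[0,0,0],[-0.1,0,0]]
    - [0,[0,0,0],[-0.1,0,0]]
    - [0,[0,0,0],[-0.1,0,0]]
    - [0,[0,0,0],[-0.05,0,0]]
    - [0,[0,0,0],[0,0,0]]

```text
time: 24.08
eef_pos: [0.4197, -0.141, 0.1488]
tcp_rot: [0.003, 0.921, 0.39, -0.001]
contact_force: [-0.6, 0.7, -2.5]
opening: 0.136
finger_force: 61.2
```

```bash
cat >> h.py <<'E'
def st():
    s=get_state();Rm=R.from_quat(s['tcp_rot']).as_matrix();print('t',round(s['time'],2),s['eef_pos'].round(4),'F',s['contact_force'].round(1),'open',round(s['opening'],3),'q',s['qpos'].round(2));print(Rm.round(3))
def blobs(n,lo,hi,z,amin=15):
    im=cv2.cvtColor(read_camera(n),cv2.COLOR_RGB2HSV); m=cv2.inRange(im,lo,hi); k,_,S,C=cv2.connectedComponentsWithStats(m)
    return [(C[i].round(1),S[i][4],px2w(n,*C[i],z)[:2].round(3)) for i in range(1,k) if S[i][4]>=amin]
E
python3 -c "
from h import *
st()
for n in('top','side'): print(n,*blobs(n,(5,150,120),(18,255,255),.03,8),sep='\n')
"
```

```text
t 24.08 [ 0.4197 -0.141   0.1488] F [-0.6  0.7 -2.5] open 0.136 q [-0.84  0.16  2.05  0.5   1.59 -2.57]
[[-1.     0.006  0.   ]
 [ 0.004  0.696  0.718]
 [ 0.004  0.718 -0.696]]
top
(array([346.8, 196.7]), np.int32(16), array([ 0.536, -0.161]))
(array([347.7, 204.1]), np.int32(17), array([ 0.512, -0.164]))
(array([139. , 356.3]), np.int32(414), array([0.038, 0.467]))
side
```

```bash
python3 -c "
from h import *
def wr(q1,q23,yaw,roll):
    c,s=np.cos(np.radians(yaw)),np.sin(np.radians(yaw)); Rt=R.from_matrix([[-s,c,0],[c,s,0],[0,0,-1]])*R.from_euler('x',roll)
    M=(R.from_euler('z',q1)*R.from_euler('y',q23)).inv()*Rt*R.from_euler('z',-np.pi/2)
    return M.as_euler('ZYZ').round(2)
for yaw in (90,75,60):
  for q1,q23,r in((-.84,2.21,-.8),(-.95,2.2,-1.1),(-1.0,2.2,-1.4),(-1.05,2.2,-1.65)): print(yaw,r,wr(q1,q23,yaw,r))
"
```

```text
90 -0.8 [ 0.5   1.58 -2.58]
90 -1.1 [ 0.58  1.9  -2.62]
90 -1.4 [ 0.71  2.18 -2.58]
90 -1.65 [ 0.84  2.41 -2.49]
75 -0.8 [ 0.65  1.47 -2.4 ]
75 -1.1 [ 0.78  1.76 -2.45]
75 -1.4 [ 0.94  2.02 -2.41]
75 -1.65 [ 1.11  2.24 -2.33]
60 -0.8 [ 0.78  1.33 -2.24]
60 -1.1 [ 0.95  1.6  -2.31]
60 -1.4 [ 1.14  1.84 -2.3 ]
60 -1.65 [ 1.31  2.04 -2.24]
```

Request:
move_arm:
  moves:
    - [0,[0,0,0],[-0.06,0,0]]
    - [0,[0,0,0],[-0.06,0,0]]
    - [0,[0,0,0],[-0.06,0,0]]
    - [0,[0,0,0],[-0.06,0,0]]
    - [0,[0,0,0],[-0.06,0,0]]
    - [0,[0,0,0],[-0.06,0,0]]
    - [0,[0,0,0],[-0.05,0,0]]
    - [0,[0,0,0],[-0.05,0,0]]
    - [0,[0,0,0],[0,0,0]]
    - [0,[0,0,0],[0,0,0]]

```text
time: 25.02
eef_pos: [0.4204, -0.1394, 0.1507]
tcp_rot: [0.0, 0.809, 0.588, -0.0]
contact_force: [0.7, 0.0, -1.4]
opening: 0.139
finger_force: 61.3
```

```bash
python3 -c "
from h import *
st()
for n in('top','side'): print(n,*blobs(n,(5,150,120),(18,255,255),.03,4),sep='\n')
"
```

```text
t 25.02 [ 0.4204 -0.1394  0.1507] F [ 0.7  0.  -1.4] open 0.139 q [-0.91  0.39  1.97  0.66  1.88 -2.67]
[[-1.     0.    -0.001]
 [-0.     0.309  0.951]
 [ 0.001  0.951 -0.309]]
top
(array([139. , 356.3]), np.int32(413), array([0.038, 0.467]))
(array([240., 358.]), np.int32(5), array([0.042, 0.162]))
side
```

Request:
move_arm:
  moves:
    - [0,[0,0,0],[-0.04,0,0]]
    - [0,[0,0,0],[-0.04,0,0]]
    - [0,[0,0,0],[-0.04,0,0]]
    - [0,[0,0,0],[-0.04,0,0]]
    - [0,[0,0,0],[-0.04,0,0]]
    - [0,[0,0,0],[-0.04,0,0]]
    - [0,[0,0,0],[-0.04,0,0]]
    - [0,[0,0,0],[-0.04,0,0]]
    - [0,[0,0,0],[0,0,0]]
    - [0,[0,0,0],[0,0,0]]

```text
time: 25.95
eef_pos: [0.4201, -0.1393, 0.1503]
tcp_rot: [0.0, 0.703, 0.711, -0.0]
contact_force: [-0.1, -0.2, -2.2]
opening: 0.14
finger_force: 61.4
```

Request:
move_arm:
  moves:
    - [0,[0,0,0],[-0.05,0,0]]
    - [0,[0,0,0],[-0.05,0,0]]
    - [0,[0,0,0],[-0.05,0,0]]
    - [0,[0,0,0],[0,0,0]]
    - [0,[0,0,0],[0,0,0]]
    - [0,[0,0,0],[0,0,0]]
    - [0,[0,0,0],[0,0,0]]
    - [0,[0,0,0],[0,0,0]]
    - [0,[0,0,0],[0,0,0]]
    - [0,[0,0,0],[0,0,0]]

```text
time: 26.78
eef_pos: [0.4203, -0.1396, 0.1511]
tcp_rot: [-0.0, 0.649, 0.761, 0.0]
contact_force: [0.1, 0.1, -1.1]
opening: 0.141
finger_force: 61.4
```

```bash
python3 -c "
from h import *
st()
for n in('top','side'): print(n,*blobs(n,(5,150,120),(18,255,255),.03,4),sep='\n')
"
```

```text
t 26.78 [ 0.4203 -0.1396  0.1511] F [ 0.1  0.1 -1.1] open 0.141 q [-0.92  0.63  1.92  0.81  2.18 -2.72]
[[-1.    -0.    -0.   ]
 [-0.    -0.158  0.987]
 [-0.001  0.987  0.158]]
top
(array([370.5, 196.8]), np.int32(34), array([ 0.537, -0.236]))
(array([372.2, 210.4]), np.int32(72), array([ 0.493, -0.241]))
(array([139. , 356.2]), np.int32(411), array([0.038, 0.468]))
(array([240. , 356.5]), np.int32(8), array([0.046, 0.162]))
side
```

Request:
move_arm:
  moves:
    - [0,[0,0,0],[-0.05,0,0]]
    - [0,[0,0,0],[-0.05,0,0]]
    - [0,[0,0,0],[0,0,0]]
    - [0,[0,0,0],[0,0,0]]
    - [0,[0,0,0],[0,0,0]]
    - [0,[0,0,0],[0.04,0,0]]
    - [0,[0,0,0],[-0.04,0,0]]
    - [0,[0,0,0],[0,0,0]]
    - [0,[0,0,0],[0,0,0]]
    - [0,[0,0,0],[0,0,0]]

```text
time: 27.72
eef_pos: [0.4202, -0.1395, 0.1508]
tcp_rot: [-0.0, 0.61, 0.793, -0.0]
contact_force: [0.5, 0.3, -2.0]
opening: 0.142
finger_force: 61.4
```

```bash
python3 -c "
from h import *
st()
for n in('top','side'): print(n,*blobs(n,(5,150,120),(18,255,255),.03,4),sep='\n')
im=read_camera('top');h=cv2.cvtColor(im,cv2.COLOR_RGB2HSV)
m=cv2.inRange(h,(4,110,90),(20,255,255))[185:235,335:385]
for r in m: print(''.join('#' if x else '.' for x in r))
"
```

```text
t 27.72 [ 0.4202 -0.1395  0.1508] F [ 0.5  0.3 -2. ] open 0.142 q [-0.91  0.68  1.92  0.85  2.24 -2.72]
[[-1.     0.    -0.   ]
 [-0.    -0.256  0.967]
 [ 0.     0.967  0.256]]
top
(array([370.5, 196.8]), np.int32(34), array([ 0.537, -0.236]))
(array([372.5, 209.9]), np.int32(65), array([ 0.495, -0.241]))
(array([139. , 356.1]), np.int32(414), array([0.038, 0.468]))
(array([240., 358.]), np.int32(5), array([0.042, 0.162]))
side
..................................................
................#.###.............................
..................................................
..................................................
..................................................
..................................................
..................................................
..................................................
..................................................
..................................####............
.................................######...........
.................................######...........
................................########..........
.....
[... 1181 characters left out ...]
...........#######...................
......................########....................
.....................#########.##.................
....................###########.####..............
..................##################..............
.................##################..##...........
................##.#################.#............
..............##.#..###################...........
..............#....#####################..........
............#......####################...........
...........#.......####################...##......
.........##..........#################...###......
........##..........################...######.#...
.......##............##############...#########.#.
```

Request:
move_arm:
  moves:
    - [0,[0,0,0],[0.06,0,0]]
    - [0,[0,0,0],[0.1,0,0]]
    - [0,[0,0,0],[0.1,0,0]]
    - [0,[0,0,0],[0.1,0,0]]
    - [0,[0,0,0],[0.1,0,0]]
    - [0,[0,0,0],[0.1,0,0]]
    - [0,[0,0,0],[0.1,0,0]]
    - [0,[0,0,0],[0.1,0,0]]
    - [0,[0,0,0],[0.1,0,0]]
    - [0,[0,0,0],[0.1,0,0]]

```text
time: 28.7
eef_pos: [0.4201, -0.1398, 0.1511]
tcp_rot: [-0.0, 0.908, 0.419, 0.0]
contact_force: [0.0, -0.3, -1.9]
opening: 0.143
finger_force: 61.3
```

Request:
move_arm:
  moves:
    - [0,[0,0,0],[0.1,0,0]]
    - [0,[0,0,0],[0.1,0,0]]
    - [0,[0,0,0],[0.1,0,0]]
    - [0,[0,0,0],[0.1,0,0]]
    - [0,[0,0,0],[0.1,0,0]]
    - [0,[0,0,0],[0.1,0,0]]
    - [0,[0,0,0],[0.1,0,0]]
    - [0,[0,0,0],[0.1,0,0]]
    - [0,[0,0,0],[0.07,0,0]]
    - [0,[0,0,0],[0,0,0]]

```text
time: 29.53
eef_pos: [0.4193, -0.1371, 0.1505]
tcp_rot: [-0.002, 1.0, 0.0, -0.001]
contact_force: [0.4, 0.5, -1.6]
opening: 0.139
finger_force: 61.2
```

```bash
python3 -c "
from h import *
st(); go(.445,-.354,.15,90)
print(*blobs('top',(5,150,120),(18,255,255),.03,4),sep='\n')
"
```

```text
t 29.53 [ 0.4193 -0.1371  0.1505] F [ 0.4  0.5 -1.6] open 0.139 q [-0.55 -0.16  2.2  -0.    1.1  -2.12]
[[-1.    -0.003 -0.002]
 [-0.003  1.     0.001]
 [ 0.002  0.001 -1.   ]]
t 29.53 at [ 0.4193 -0.1371  0.1505] yaw 90.2 open 0.139 F [ 0.4  0.5 -1.6] q [-0.55 -0.16  2.2  -0.    1.1  -2.12]
 shift now [-0.025  -0.217   0.0003] | shift after turn [-0.0257 -0.2169  0.0005] turn_z 0.003 tilt [ 0.001 -0.002 -0.   ]
(array([370.4, 196.9]), np.int32(35), array([ 0.537, -0.236]))
(array([139. , 356.3]), np.int32(413), array([0.038, 0.467]))
```

Request:
move_arm:
  moves:
    - [0,[-0.002,-0.01,0],[0,0,0]]
    - [0,[-0.003,-0.02,0],[0,0,0]]
    - [0,[-0.003,-0.027,0],[0,0,0]]
    - [0,[-0.003,-0.03,0],[0,0,0]]
    - [0,[-0.003,-0.03,0],[0,0,0]]
    - [0,[-0.003,-0.03,0],[0,0,0]]
    - [0,[-0.003,-0.027,0],[0,0,0]]
    - [0,[-0.003,-0.025,0],[0,0,0]]
    - [0,[-0.002,-0.015,0],[0,0,0]]
    - [0,[0,-0.005,0],[0,0,0]]

```text
time: 30.42
eef_pos: [0.4445, -0.3627, 0.1503]
tcp_rot: [0.002, 1.0, 0.0, -0.0]
contact_force: [0.4, 0.3, -1.0]
opening: 0.139
finger_force: 61.2
```

Request:
move_arm:
  moves:
    - [0,[0,0,0],[0,0,0.09]]
    - [0,[0,0,0],[0,0,0.1]]
    - [0,[0,0,0],[0,0,0.1]]
    - [0,[0,0,0],[0,0,0.1]]
    - [0,[0,0,0.01],[0,0,0.065]]
    - [0,[0,0,0.025],[0,0,0]]
    - [0,[0,0,0.025],[0,0,0]]
    - [0,[0,0,0.025],[0,0,0]]
    - [0,[0,0,0.015],[0,0,0]]
    - [0,[0,0,0],[0,0,0]]

```text
time: 31.25
eef_pos: [0.4423, -0.356, 0.046]
tcp_rot: [0.226, 0.974, 0.003, -0.004]
contact_force: [-1.5, 1.5, -2.3]
opening: 0.14
finger_force: 61.2
```

```bash
python3 -c "
from h import *
go(.445,-.354,.0296,64)
print(*blobs('top',(5,150,120),(18,255,255),.03,4),sep='\n')
"
```

```text
t 31.25 at [ 0.4423 -0.356   0.046 ] yaw 63.89 open 0.14 F [-1.5  1.5 -2.3] q [-0.86  0.28  1.95  0.    0.91 -1.97]
 shift now [-0.0017  0.003   0.0164] | shift after turn [-0.0016  0.003   0.0164] turn_z -0.002 tilt [ 0.005 -0.01   0.   ]
(array([353.8, 197.4]), np.int32(32), array([ 0.534, -0.183]))
(array([370.5, 196.8]), np.int32(34), array([ 0.537, -0.236]))
(array([372.2, 210.4]), np.int32(72), array([ 0.493, -0.241]))
(array([370.5, 225.5]), np.int32(32), array([ 0.446, -0.234]))
(array([139. , 356.3]), np.int32(413), array([0.038, 0.467]))
```

All five onions are in the dish. Setting the cup down.

Request:
move_arm:
  moves:
    - [0,[0,0,0.005],[0,0,0]]
    - [0,[0,0,0.005],[0,0,0]]
    - [0,[0,0,0.003],[0,0,0]]
    - [0,[0,0,0.002],[0,0,0]]
    - [0,[0,0,0.001],[0,0,0]]
    - [0,[0,0,0.0005],[0,0,0]]
    - [0,[0,0,0],[0,0,0]]
    - [0,[0,0,0],[0,0,0]]
    - [0,[0,0,0],[0,0,0]]
    - [0,[0,0,0],[0,0,0]]

```text
time: 32.13
eef_pos: [0.4454, -0.3586, 0.0345]
tcp_rot: [0.225, 0.974, -0.0, 0.0]
contact_force: [0.2, -0.5, -1.3]
opening: 0.141
finger_force: 61.2
```

Request:
move_arm:
  moves:
    - [0.2,[0,0,0],[0,0,0]]
    - [0.3,[0,0,0],[0,0,0]]
    - [0.4,[0,0,0],[0,0,0]]
    - [0.4,[0,0,0],[0,0,0]]
    - [0.4,[0,0,-0.01],[0,0,0]]
    - [0.4,[0,0,-0.03],[0,0,0]]
    - [0.4,[0,0,-0.04],[0,0,0]]
    - [0.4,[0,0,-0.04],[0,0,0]]
    - [0.4,[0,0,-0.04],[0,0,0]]
    - [0.4,[0,0,-0.03],[0,0,0]]

```text
time: 32.97
eef_pos: [0.446, -0.3592, 0.2295]
tcp_rot: [0.225, 0.974, -0.002, 0.002]
contact_force: [0.4, -0.8, 0.0]
opening: 0.401
finger_force: 0.0
```

```bash
python3 -c "
from h import *
go(.46,.33,.20,64)
print(*blobs('top',(5,150,120),(18,255,255),.03,4),sep='\n')
h=cv2.cvtColor(read_camera('top'),cv2.COLOR_RGB2HSV)
for u,v in((278,282),(245,310),(264,341),(220,320)): print(h[int(v/1.42),int(u/1.42)])
m=cv2.inRange(h,(4,45,120),(25,255,255))
k,_,S,C=cv2.connectedComponentsWithStats(m[190:265,130:240])
for i in range(1,k):
  if S[i][4]>20: print(C[i]+[130,190],S[i],px2w('top',*(C[i]+[130,190]),.04)[:2].round(3))
"
```

```text
t 32.97 at [ 0.446  -0.3592  0.2295] yaw 63.95 open 0.401 F [ 0.4 -0.8  0. ] q [-0.86  0.06  1.84  0.    1.24 -1.97]
 shift now [0.2902 0.6254 0.0267] | shift after turn [0.2895 0.6256 0.0295] turn_z -0.001 tilt [-0.002  0.005 -0.   ]
(array([353.8, 197.4]), np.int32(32), array([ 0.534, -0.183]))
(array([370.5, 196.8]), np.int32(34), array([ 0.537, -0.236]))
(array([372.2, 210.4]), np.int32(72), array([ 0.493, -0.241]))
(array([370.5, 225.5]), np.int32(32), array([ 0.446, -0.234]))
(array([139. , 356.3]), np.int32(412), array([0.038, 0.468]))
[ 29  41 213]
[ 15  86 202]
[ 18  81 204]
[ 98  10 199]
[134.         191.48648649] [ 0  0 11  5 37] [0.543 0.509]
[196.31216931 198.29100529] [ 57   0  18  18 189] [0.523 0.309]
[172.67692308 217.97948718] [ 34  21  18  17 195] [0.46  0.381]
[186.17073171 239.54634146] [ 47  41  19  19 205] [0.394 0.335]
[140.51327434 243.21238938] [  0  44  18  20 113] [0.38  0.478]
[191.87964602 261.3539823 ] [ 19  68  91   7 565] [0.327 0.315]
```

The cup is released. The bulbs are at about (.523,.309), (.460,.381) and (.394,.335). Going for bulb 1.

Request:
move_arm:
  moves:
    - [0.9,[0,0,0],[0,0,-0.114]]
    - [0.9,[0,0,0],[0,0,-0.114]]
    - [0.9,[0,0,0],[0,0,-0.114]]
    - [0.9,[0,0,0],[0,0,-0.112]]
    - [0.9,[-0.0045,0.02,0],[0,0,0]]
    - [0.9,[-0.0045,0.039,0],[0,0,0]]
    - [0.9,[-0.0045,0.039,0],[0,0,0]]
    - [0.9,[-0.0045,0.039,0],[0,0,0]]
    - [0.9,[-0.0045,0.039,0],[0,0,0]]
    - [0.9,[-0.0045,0.039,0],[0,0,0]]
  grip_force: 25

```text
time: 33.9
eef_pos: [0.4719, -0.1416, 0.224]
tcp_rot: [0.001, 1.0, 0.0, -0.0]
contact_force: [1.2, 0.6, 0.4]
opening: 0.899
finger_force: 0.0
```

Request:
move_arm:
  moves:
    - [0.9,[-0.0045,0.039,0],[0,0,0]]
    - [0.9,[-0.0045,0.039,0],[0,0,0]]
    - [0.9,[-0.0045,0.039,0],[0,0,0]]
    - [0.9,[-0.0045,0.039,0],[0,0,0]]
    - [0.9,[-0.0045,0.039,0],[0,0,0]]
    - [0.9,[-0.0045,0.039,0],[0,0,0]]
    - [0.9,[-0.0045,0.039,0.01],[0,0,0]]
    - [0.9,[-0.0045,0.039,0.02],[0,0,0]]
    - [0.9,[-0.0045,0.039,0.02],[0,0,0]]
    - [0.9,[-0.0045,0.035,0.02],[0,0,0]]

```text
time: 34.73
eef_pos: [0.5169, 0.2404, 0.156]
tcp_rot: [0.0, 1.0, 0.0, 0.0]
contact_force: [0.9, -0.9, -0.5]
opening: 0.899
finger_force: 0.0
```

```bash
cat >> h.py <<'E'
def bulbs(n='top'):
    h=cv2.cvtColor(read_camera(n),cv2.COLOR_RGB2HSV); m=cv2.inRange(h,(4,45,120),(25,255,255))
    k,_,S,C=cv2.connectedComponentsWithStats(m)
    for i in range(1,k):
        p=px2w(n,*C[i],.04)[:2]
        if 90<S[i][4]<400 and .34<p[0]<.62: print('bulb?',C[i].round(1),S[i][2:],p.round(4))
E
python3 -c "
from h import *
go(.523,.309,.008,90); bulbs()
h=cv2.cvtColor(read_camera('top'),cv2.COLOR_RGB2HSV)
# cup: dark handle
m=cv2.inRange(h,(0,0,0),(180,255,60))[190:250,395:440]
for r in m[::2]: print(''.join('#' if x else '.' for x in r))
"
```

```text
t 34.73 at [0.5169 0.2404 0.156 ] yaw 89.99 open 0.899 F [ 0.9 -0.9 -0.5] q [ 0.26  0.13  1.9   0.    1.11 -1.31]
 shift now [-0.0059  0.0686  0.148 ] | shift after turn [-0.0061  0.0686  0.148 ] turn_z -0.0 tilt [0.    0.001 0.   ]
bulb? [220.4 176.1] [ 12  52 125] [0.5955 0.2362]
bulb? [174.4 204.1] [ 20  67 371] [0.5041 0.3777]
bulb? [122.7 171.7] [ 20  21 153] [0.6075 0.5516]
bulb? [131.5 189.4] [ 21  12 107] [0.55   0.5181]
bulb? [425.  196.1] [ 21  14 123] [ 0.5393 -0.4081]
bulb? [371.8 210.5] [ 10  16 100] [ 0.4911 -0.2372]
bulb? [139.8 243.1] [ 19  20 120] [0.38   0.4797]
.............................................
.............................................
.............................................
.............................................
.............................................
.............................................
.............................................
.............................................
.............................................
.............................................
.............................................
.......
[... 166 characters left out ...]
..........
.................#.##........................
................#.##.........................
...............#.##..........................
..............####...........................
.............####............................
............####.............................
...........####..............................
..........####...............................
.........####................................
.........###.................................
.............................................
.............................................
.............................................
.............................................
.............................................
```

Request:
move_arm:
  moves:
    - [0.9,[-0.006,0.034,0],[0,0,0]]
    - [0.9,[0,0.034,0.0],[0,0,0]]
    - [0.9,[0,0,0.01],[0,0,0]]
    - [0.9,[0,0,0.023],[0,0,0]]
    - [0.9,[0,0,0.023],[0,0,0]]
    - [0.9,[0,0,0.023],[0,0,0]]
    - [0.9,[0,0,0.023],[0,0,0]]
    - [0.9,[0,0,0.023],[0,0,0]]
    - [0.9,[0,0,0.023],[0,0,0]]
    - [0.9,[0,0,0],[0,0,0]]

```text
time: 35.67
eef_pos: [0.5194, 0.3035, 0.0034]
tcp_rot: [0.001, 1.0, -0.002, -0.005]
contact_force: [-0.3, -1.0, -0.2]
opening: 0.901
finger_force: 0.0
```

Request:
move_arm:
  moves:
    - [0.4,[0,0,0],[0,0,0]]
    - [0.4,[0,0,0],[0,0,0]]
    - [0.4,[0,0,0],[0,0,0]]
    - [0.4,[0,0,0],[0,0,0]]
    - [0.4,[0,0,0],[0,0,0]]
    - [0.4,[0,0,-0.02],[0,0,0]]
    - [0.4,[0,0,-0.03],[0,0,0]]
    - [0.4,[0,0,-0.04],[0,0,0]]
    - [0.4,[0,0,-0.04],[0,0,0]]
    - [0.4,[0,0,-0.02],[0,0,0]]

```text
time: 36.5
eef_pos: [0.5257, 0.3072, 0.1652]
tcp_rot: [0.0, 1.0, 0.002, 0.004]
contact_force: [0.6, 0.5, 0.5]
opening: 0.651
finger_force: 26.6
```

```bash
python3 -c "
from h import *
go(.503,-.158,.16,90); print(get_state()['finger_force'])
"
```

```text
t 36.5 at [0.5257 0.3072 0.1652] yaw 89.97 open 0.651 F [0.6 0.5 0.5] q [ 0.36  0.2   1.81  0.    1.13 -1.21]
 shift now [ 0.0225 -0.4653  0.0035] | shift after turn [ 0.0227 -0.4652  0.0052] turn_z -0.0 tilt [ 0.003  0.009 -0.   ]
26.58066794599108
```

Request:
move_arm:
  moves:
    - [0.4,[0.0022,-0.02,0],[0,0,0]]
    - [0.4,[0.0022,-0.04,0],[0,0,0]]
    - [0.4,[0.0022,-0.04,0],[0,0,0]]
    - [0.4,[0.0022,-0.04,0],[0,0,0]]
    - [0.4,[0.0022,-0.04,0],[0,0,0]]
    - [0.4,[0.0022,-0.04,0],[0,0,0]]
    - [0.4,[0.0022,-0.04,0],[0,0,0]]
    - [0.4,[0.0022,-0.04,0],[0,0,0]]
    - [0.4,[0.0022,-0.04,0],[0,0,0]]
    - [0.4,[0.0022,-0.04,0],[0,0,0]]

```text
time: 37.33
eef_pos: [0.5007, -0.0756, 0.1594]
tcp_rot: [0.0, 1.0, -0.0, 0.001]
contact_force: [-0.2, 0.3, 0.2]
opening: 0.649
finger_force: 26.6
```

Request:
move_arm:
  moves:
    - [0.4,[0,-0.035,0],[0,0,0]]
    - [0.4,[0,-0.03,0],[0,0,0]]
    - [0.4,[0,-0.02,0],[0,0,0]]
    - [0.4,[0,0,0.01],[0,0,0]]
    - [0.4,[0,0,0.025],[0,0,0]]
    - [0.4,[0,0,0.025],[0,0,0]]
    - [0.4,[0,0,0.025],[0,0,0]]
    - [0.4,[0,0,0.02],[0,0,0]]
    - [0.4,[0,0,0],[0,0,0]]
    - [0.4,[0,0,0],[0,0,0]]

```text
time: 38.17
eef_pos: [0.5, -0.1575, 0.0525]
tcp_rot: [0.0, 1.0, 0.001, -0.001]
contact_force: [-0.8, -0.7, -0.6]
opening: 0.648
finger_force: 26.6
```

```bash
python3 -c "
from h import *
go(.503,-.158,.042,90); print(get_state()['finger_force'])
bulbs();print(*blobs('top',(5,150,120),(18,255,255),.03,4),sep='\n')
"
```

```text
t 38.17 at [ 0.5    -0.1575  0.0525] yaw 90.0 open 0.648 F [-0.8 -0.7 -0.6] q [-0.5   0.18  2.06  0.    0.9  -2.07]
 shift now [-0.003  -0.0005  0.0105] | shift after turn [-0.003  -0.0005  0.0105] turn_z -0.0 tilt [ 0.002 -0.003 -0.   ]
26.635652892000508
bulb? [122.7 171.8] [ 19  23 152] [0.6074 0.5513]
bulb? [131.7 189.4] [ 20  12 109] [0.5499 0.5174]
bulb? [424.9 195.8] [ 21  13 119] [ 0.5401 -0.4075]
bulb? [172.7 218. ] [ 18  17 195] [0.4602 0.3806]
bulb? [186.2 239.5] [ 19  19 206] [0.3938 0.335 ]
bulb? [139.9 243.2] [ 19  20 121] [0.3798 0.4796]
(array([370.9, 225.8]), np.int32(26), array([ 0.445, -0.235]))
(array([139. , 356.1]), np.int32(411), array([0.038, 0.468]))
```

Request:
move_arm:
  moves:
    - [0.4,[-0.003,0,0.005],[0,0,0]]
    - [0.4,[0,0,0.0055],[0,0,0]]
    - [0.4,[0,0,0],[0,0,0]]
    - [0.75,[0,0,0],[0,0,0]]
    - [0.8,[0,0,0],[0,0,0]]
    - [0.9,[0,0,0],[0,0,0]]
    - [0.9,[0,0,-0.02],[0,0,0]]
    - [0.9,[0,0,-0.04],[0,0,0]]
    - [0.9,[0,0,-0.04],[0,0,0]]
    - [0.9,[0,0.01,-0.02],[0,0,0]]

```text
time: 39.1
eef_pos: [0.5062, -0.1509, 0.1685]
tcp_rot: [0.001, 1.0, -0.002, 0.004]
contact_force: [1.7, 0.5, 0.1]
opening: 0.899
finger_force: 0.0
```

Request:
move_arm:
  moves:
    - [0.9,[0.009,0.039,0],[0,0,0]]
    - [0.9,[0.009,0.039,0],[0,0,0]]
    - [0.9,[0.009,0.039,0],[0,0,0]]
    - [0.9,[0.009,0.039,0],[0,0,0]]
    - [0.9,[0.009,0.039,0],[0,0,0]]
    - [0.9,[0.009,0.039,0],[0,0,0]]
    - [0.9,[0.009,0.039,0],[0,0,0]]
    - [0.9,[0.009,0.039,0],[0,0,0]]
    - [0.9,[0.009,0.039,0],[0,0,0]]
    - [0.9,[0.009,0.039,0],[0,0,0]]

```text
time: 39.93
eef_pos: [0.4135, 0.2431, 0.1635]
tcp_rot: [0.0, 1.0, 0.0, 0.001]
contact_force: [0.4, -0.1, 0.2]
opening: 0.901
finger_force: 0.0
```

```bash
python3 -c "
from h import *
go(.394,.335,.008,90)
bulbs();print(*blobs('top',(5,150,120),(18,255,255),.03,4),sep='\n')
"
```

```text
t 39.93 at [0.4135 0.2431 0.1635] yaw 89.95 open 0.901 F [ 0.4 -0.1  0.2] q [ 0.32 -0.08  2.11 -0.    1.12 -1.25]
 shift now [0.0198 0.0918 0.1555] | shift after turn [0.0195 0.0919 0.1555] turn_z -0.001 tilt [0.    0.001 0.   ]
bulb? [122.7 171.5] [ 20  21 150] [0.6082 0.5515]
bulb? [131.6 189.4] [ 21  12 109] [0.55   0.5177]
bulb? [424.8 195.9] [ 21  13 122] [ 0.5397 -0.4074]
bulb? [217.8 219.5] [ 17  56 148] [0.4574 0.2396]
bulb? [347.2 204.3] [ 23  21 263] [ 0.5099 -0.1605]
bulb? [371.8 210.5] [ 10  16 100] [ 0.4911 -0.2372]
bulb? [139.8 243.1] [ 19  20 120] [0.38   0.4797]
(array([353.8, 197.4]), np.int32(32), array([ 0.534, -0.183]))
(array([370.4, 196.8]), np.int32(33), array([ 0.537, -0.236]))
(array([372.2, 210.4]), np.int32(72), array([ 0.493, -0.241]))
(array([370.5, 225.5]), np.int32(32), array([ 0.446, -0.234]))
(array([139. , 356.3]), np.int32(413), array([0.038, 0.467]))
```

Bulb 1 is in the dish. Next, the bulb at (.394,.335).

Request:
move_arm:
  moves:
    - [0.9,[0.01,0.035,0],[0,0,0]]
    - [0.9,[0.0098,0.035,0.0],[0,0,0]]
    - [0.9,[0,0.022,0.0],[0,0,0]]
    - [0.9,[0,0,0.02],[0,0,0]]
    - [0.9,[0,0,0.028],[0,0,0]]
    - [0.9,[0,0,0.028],[0,0,0]]
    - [0.9,[0,0,0.028],[0,0,0]]
    - [0.9,[0,0,0.028],[0,0,0]]
    - [0.9,[0,0,0.023],[0,0,0]]
    - [0.9,[0,0,0],[0,0,0]]

```text
time: 40.87
eef_pos: [0.3913, 0.3304, 0.0032]
tcp_rot: [0.001, 1.0, -0.003, -0.004]
contact_force: [-1.7, -1.1, -0.9]
opening: 0.901
finger_force: 0.0
```

Request:
move_arm:
  moves:
    - [0.4,[0,0,0],[0,0,0]]
    - [0.4,[0,0,0],[0,0,0]]
    - [0.4,[0,0,0],[0,0,0]]
    - [0.4,[0,0,0],[0,0,0]]
    - [0.4,[0,0,0],[0,0,0]]
    - [0.4,[0,0,-0.02],[0,0,0]]
    - [0.4,[0,0,-0.03],[0,0,0]]
    - [0.4,[0,0,-0.04],[0,0,0]]
    - [0.4,[0,0,-0.04],[0,0,0]]
    - [0.4,[0,0,-0.02],[0,0,0]]

```text
time: 41.7
eef_pos: [0.3967, 0.3346, 0.1642]
tcp_rot: [0.0, 1.0, 0.002, 0.004]
contact_force: [0.5, 0.1, 1.1]
opening: 0.654
finger_force: 26.9
```

```bash
python3 -c "
from h import *
go(.442,-.158,.16,90); print(get_state()['finger_force'])
"
```

```text
t 41.7 at [0.3967 0.3346 0.1642] yaw 89.97 open 0.654 F [0.5 0.1 1.1] q [ 0.51  0.    2.02 -0.    1.11 -1.07]
 shift now [-0.0455 -0.4926  0.0024] | shift after turn [-0.0453 -0.4926  0.0042] turn_z -0.0 tilt [0.004 0.008 0.   ]
26.878896845737472
```

Request:
move_arm:
  moves:
    - [0.4,[-0.018,-0.015,0],[0,0,0]]
    - [0.4,[-0.018,-0.035,0],[0,0,0]]
    - [0.4,[-0.01,-0.039,0],[0,0,0]]
    - [0.4,[0,-0.041,0],[0,0,0]]
    - [0.4,[0,-0.041,0],[0,0,0]]
    - [0.4,[0,-0.041,0],[0,0,0]]
    - [0.4,[0,-0.041,0],[0,0,0]]
    - [0.4,[0,-0.041,0],[0,0,0]]
    - [0.4,[0,-0.041,0],[0,0,0]]
    - [0.4,[0,-0.041,0],[0,0,0]]

```text
time: 42.53
eef_pos: [0.4399, -0.0446, 0.1589]
tcp_rot: [0.0, 1.0, -0.0, 0.001]
contact_force: [0.8, -0.1, 0.4]
opening: 0.65
finger_force: 26.9
```

Request:
move_arm:
  moves:
    - [0.4,[0,-0.041,0],[0,0,0]]
    - [0.4,[0,-0.039,0],[0,0,0]]
    - [0.4,[0,-0.025,0],[0,0,0]]
    - [0.4,[0,-0.012,0],[0,0,0]]
    - [0.4,[0,0,0.01],[0,0,0]]
    - [0.4,[0,0,0.025],[0,0,0]]
    - [0.4,[0,0,0.025],[0,0,0]]
    - [0.4,[0,0,0.025],[0,0,0]]
    - [0.4,[0,0,0.02],[0,0,0]]
    - [0.4,[0,0,0],[0,0,0]]

```text
time: 43.37
eef_pos: [0.4365, -0.1557, 0.0481]
tcp_rot: [-0.0, 1.0, 0.003, -0.004]
contact_force: [-0.8, 0.4, -1.0]
opening: 0.647
finger_force: 26.9
```

```bash
python3 -c "
from h import *
go(.440,-.158,.042,90); print(get_state()['finger_force'])
"
```

```text
t 43.37 at [ 0.4365 -0.1557  0.0481] yaw 90.05 open 0.647 F [-0.8  0.4 -1. ] q [-0.56  0.07  2.2   0.    0.88 -2.13]
 shift now [-0.0035 -0.0023  0.0061] | shift after turn [-0.0035 -0.0023  0.0061] turn_z 0.001 tilt [ 0.006 -0.009 -0.   ]
26.915353025542572
```

Request:
move_arm:
  moves:
    - [0.4,[0,0,0.005],[0,0,0]]
    - [0.4,[0,0,0.005],[0,0,0]]
    - [0.4,[0,0,0],[0,0,0]]
    - [0.75,[0,0,0],[0,0,0]]
    - [0.8,[0,0,0],[0,0,0]]
    - [0.9,[0,0,0],[0,0,0]]
    - [0.9,[0,0,-0.02],[0,0,0]]
    - [0.9,[0,0,-0.04],[0,0,0]]
    - [0.9,[0,0,-0.04],[0,0,0]]
    - [0.9,[0,0.01,-0.02],[0,0,0]]

```text
time: 44.2
eef_pos: [0.4425, -0.152, 0.1688]
tcp_rot: [0.001, 1.0, -0.003, 0.004]
contact_force: [0.4, -1.0, 1.5]
opening: 0.9
finger_force: 0.0
```

Request:
move_arm:
  moves:
    - [0.9,[0,0.041,0],[0,0,0]]
    - [0.9,[0,0.041,0],[0,0,0]]
    - [0.9,[0,0.041,0],[0,0,0]]
    - [0.9,[0,0.041,0],[0,0,0]]
    - [0.9,[0,0.041,0],[0,0,0]]
    - [0.9,[0,0.041,0],[0,0,0]]
    - [0.9,[0,0.041,0],[0,0,0]]
    - [0.9,[-0.01,0.039,0],[0,0,0]]
    - [0.9,[-0.01,0.039,0],[0,0,0]]
    - [0.9,[0,0,0],[0,0,0]]

```text
time: 45.03
eef_pos: [0.4614, 0.2206, 0.1641]
tcp_rot: [-0.002, 1.0, 0.001, 0.001]
contact_force: [-0.1, -0.1, 0.6]
opening: 0.899
finger_force: 0.0
```

```bash
python3 -c "
from h import *
go(.460,.381,.008,90)
bulbs();print(*blobs('top',(5,150,120),(18,255,255),.03,4),sep='\n')
h=cv2.cvtColor(read_camera('top'),cv2.COLOR_RGB2HSV)
m=cv2.inRange(h,(4,60,90),(25,255,255))[185:245,325:385]
for r in m: print(''.join('#' if x else '.' for x in r))
"
```

```text
t 45.03 at [0.4614 0.2206 0.1641] yaw 90.26 open 0.899 F [-0.1 -0.1  0.6] q [ 0.25 -0.01  2.04  0.    1.11 -1.33]
 shift now [0.0011 0.1599 0.1565] | shift after turn [0.0014 0.1604 0.1561] turn_z 0.005 tilt [0.003 0.003 0.   ]
bulb? [122.8 171.9] [ 19  23 153] [0.6069 0.5513]
bulb? [228.4 200.5] [ 12  55 135] [0.5174 0.2087]
bulb? [131.5 189.5] [ 21  12 107] [0.5497 0.5181]
bulb? [424.8 195.9] [ 20  13 121] [ 0.5398 -0.4072]
bulb? [347.1 204.4] [ 23  21 261] [ 0.5096 -0.1604]
bulb? [371.8 210.5] [ 10  16 100] [ 0.4911 -0.2372]
bulb? [345.9 227. ] [ 20  19 216] [ 0.4386 -0.1554]
bulb? [139.8 243.1] [ 19  20 120] [0.38   0.4797]
(array([353.8, 197.4]), np.int32(32), array([ 0.534, -0.183]))
(array([370.5, 196.8]), np.int32(34), array([ 0.537, -0.236]))
(array([372.2, 210.4]), np.int32(72), array([ 0.493, -0.241]))
(array([370.5, 225.5]), np.int32(32), array([ 0.446, -0.234]))
(array([139. , 356.1]), np.int32(414), array([0.038, 0.468]))
......................##....................................
........................###.###.............................
............................
[... 2809 characters left out ...]
.............................
..............######..######................................
..................#########.................................
...................###......................................
..........................................................#.
............................................................
............................................................
..........................................................##
............................................................
............................................................
............................................................
............................................................
```

Request:
move_arm:
  moves:
    - [0.9,[0.001,0.035,0],[0,0,0]]
    - [0.9,[0,0.041,0.0],[0,0,0]]
    - [0.9,[0,0.041,0.0],[0,0,0]]
    - [0.9,[0,0.03,0.02],[0,0,0]]
    - [0.9,[0,0.013,0.02],[0,0,0]]
    - [0.9,[0,0,0.02],[0,0,0]]
    - [0.9,[0,0,0],[0,0,0]]
    - [0.9,[0,0,0],[0,0,0]]
    - [0.9,[0,0,0],[0,0,0]]
    - [0.9,[0,0,0],[0,0,0]]

```text
time: 46.02
eef_pos: [0.461, 0.3746, 0.105]
tcp_rot: [0.001, 1.0, 0.001, 0.001]
contact_force: [-0.1, -0.4, 0.0]
opening: 0.901
finger_force: 0.0
```

```bash
python3 -c "
from h import *
go(.460,.381,.008,90)
for n in('top','side'):
  h=cv2.cvtColor(read_camera(n),cv2.COLOR_RGB2HSV); m=cv2.inRange(h,(4,45,120),(25,255,255))
  a,b=((160,200),(190,250)) if n=='top' else (None,None)
  u,v=w2px(n,(.46,.381,.04)).astype(int);print(n,u,v)
  for r in m[v-16:v+17,u-22:u+22]: print(''.join('#' if x else '.' for x in r))
"
```

```text
t 46.02 at [0.461  0.3746 0.105 ] yaw 89.85 open 0.901 F [-0.1 -0.4  0. ] q [ 0.51  0.24  1.88 -0.    1.02 -1.06]
 shift now [0.0013 0.0062 0.097 ] | shift after turn [0.001  0.0064 0.097 ] turn_z -0.003 tilt [ 0.001  0.003 -0.   ]
top 172 218
##............#...#.........................
............###...##........................
.........########.###.......................
.......#######.##..##.......................
.....############..###.........###..........
.....#########..##..##.....#######..........
....##########.####.###.....######..........
....#########...###.###.....###.#...........
......#####......###.###....................
.................###.###....................
..................###.###...................
####..............###..##...................
#..................###..##..................
....................##..##..................
.....................##..##.................
.....................##..##.................
......................#...##................
.##....................#...#................
.#......................#...................
#
[... 1426 characters left out ...]
###..##..###.............
..............##......##.....###............
..............#.............####............
.............###............#####...........
..............##............####............
..............##............##.#............
...............#..........####..............
...............##.##.....######.............
...............#####.#########..............
................###########.................
...................####.###.................
....................##......................
............................................
............................................
............................................
............................................
```

Bulb 2 is in place in the side view. Grasping it.

Request:
move_arm:
  moves:
    - [0.9,[0.001,0.006,0.01],[0,0,0]]
    - [0.9,[0,0,0.02],[0,0,0]]
    - [0.9,[0,0,0.02],[0,0,0]]
    - [0.9,[0,0,0.02],[0,0,0]]
    - [0.9,[0,0,0.02],[0,0,0]]
    - [0.9,[0,0,0.007],[0,0,0]]
    - [0.9,[0,0,0],[0,0,0]]
    - [0.4,[0,0,0],[0,0,0]]
    - [0.4,[0,0,0],[0,0,0]]
    - [0.4,[0,0,0],[0,0,0]]

```text
time: 46.95
eef_pos: [0.4599, 0.3821, 0.0079]
tcp_rot: [0.0, 1.0, 0.001, 0.002]
contact_force: [-0.2, -0.1, -0.0]
opening: 0.651
finger_force: 26.5
```

Request:
move_arm:
  moves:
    - [0.4,[0,0,0],[0,0,0]]
    - [0.4,[0,0,0],[0,0,0]]
    - [0.4,[0,0,-0.02],[0,0,0]]
    - [0.4,[0,0,-0.03],[0,0,0]]
    - [0.4,[0,0,-0.04],[0,0,0]]
    - [0.4,[0,0,-0.04],[0,0,0]]
    - [0.4,[0,0,-0.02],[0,0,0]]
    - [0.4,[0,-0.015,0],[0,0,0]]
    - [0.4,[0,-0.035,0],[0,0,0]]
    - [0.4,[0,-0.04,0],[0,0,0]]

```text
time: 47.78
eef_pos: [0.4579, 0.2908, 0.1558]
tcp_rot: [-0.001, 1.0, -0.0, 0.0]
contact_force: [0.7, -1.4, -0.2]
opening: 0.651
finger_force: 26.9
```

```bash
python3 -c "
from h import *
go(.473,-.206,.16,90); print(get_state()['finger_force'])
"
```

```text
t 47.78 at [0.4579 0.2908 0.1558] yaw 90.13 open 0.651 F [ 0.7 -1.4 -0.2] q [ 0.38  0.07  1.97 -0.    1.1  -1.19]
 shift now [-0.014  -0.4968 -0.0042] | shift after turn [-0.0151 -0.4968 -0.0042] turn_z 0.002 tilt [-0.  0. -0.]
26.89377477450762
```

Request:
move_arm:
  moves:
    - [0.4,[-0.007,-0.04,0],[0,0,0]]
    - [0.4,[-0.007,-0.041,0],[0,0,0]]
    - [0.4,[0,-0.041,0],[0,0,0]]
    - [0.4,[0,-0.041,0],[0,0,0]]
    - [0.4,[0,-0.041,0],[0,0,0]]
    - [0.4,[0,-0.041,0],[0,0,0]]
    - [0.4,[0,-0.041,0],[0,0,0]]
    - [0.4,[0,-0.041,0],[0,0,0]]
    - [0.4,[0,-0.041,0],[0,0,0]]
    - [0.4,[0,-0.041,0],[0,0,0]]

```text
time: 48.62
eef_pos: [0.4705, -0.1197, 0.1548]
tcp_rot: [0.001, 1.0, 0.0, -0.001]
contact_force: [0.2, 0.8, 0.0]
opening: 0.651
finger_force: 26.9
```

Request:
move_arm:
  moves:
    - [0.4,[0,-0.035,0],[0,0,0]]
    - [0.4,[0,-0.03,0],[0,0,0]]
    - [0.4,[0,-0.015,0],[0,0,0]]
    - [0.4,[0,0,0],[0,0,0.08]]
    - [0.4,[0,0,0],[0,0,0.12]]
    - [0.4,[0,0,0],[0,0,0.12]]
    - [0.4,[0,0,0],[0,0,0.12]]
    - [0.4,[0,0,0],[0,0,0.12]]
    - [0.4,[0,0,0],[0,0,0.12]]
    - [0.4,[0,0,0],[0,0,0.12]]

```text
time: 49.45
eef_pos: [0.4707, -0.1975, 0.1544]
tcp_rot: [0.393, 0.92, 0.0, -0.001]
contact_force: [-0.0, -0.3, -0.8]
opening: 0.653
finger_force: 26.9
```

Request:
move_arm:
  moves:
    - [0.4,[0,0,0],[0,0,0.12]]
    - [0.4,[0,0,0],[0,0,0.12]]
    - [0.4,[0,0,0],[0,0,0.12]]
    - [0.4,[0,0,0],[0,0,0.12]]
    - [0.4,[0,0,0],[0,0,0.12]]
    - [0.4,[0,0,0],[0,0,0.12]]
    - [0.4,[0,0,0],[0,0,0.07]]
    - [0.4,[0,0,0],[0,0,0]]
    - [0.4,[0,0,0],[0,0,0]]
    - [0.4,[0,0,0],[0,0,0]]

```text
time: 50.28
eef_pos: [0.4715, -0.1977, 0.1553]
tcp_rot: [0.714, 0.701, -0.0, -0.001]
contact_force: [0.9, -0.8, -1.3]
opening: 0.653
finger_force: 26.9
```

```bash
python3 -c "
from h import *
go(.473,-.206,.042,0); print(get_state()['finger_force'])
"
```

```text
t 50.28 at [ 0.4715 -0.1977  0.1553] yaw -1.07 open 0.653 F [ 0.9 -0.8 -1.3] q [-0.6   0.    2.04 -0.    1.1  -0.58]
 shift now [-0.0084  0.0018  0.1133] | shift after turn [-0.0083  0.0015  0.1133] turn_z -0.019 tilt [-0.001 -0.001  0.   ]
26.90344503731467
```

Request:
move_arm:
  moves:
    - [0.4,[-0.009,0.002,0.01],[0,0,0]]
    - [0.4,[0,0,0.025],[0,0,0]]
    - [0.4,[0,0,0.025],[0,0,0]]
    - [0.4,[0,0,0.025],[0,0,0]]
    - [0.4,[0,0,0.025],[0,0,0]]
    - [0.4,[0,0,0.01],[0,0,0]]
    - [0.4,[0,0,0.008],[0,0,0]]
    - [0.4,[0,0,0],[0,0,0]]
    - [0.4,[0,0,0],[0,0,0]]
    - [0.4,[0,0,0],[0,0,0]]

```text
time: 51.12
eef_pos: [0.4751, -0.2077, 0.0294]
tcp_rot: [0.714, 0.7, 0.0, 0.001]
contact_force: [0.1, -0.1, -0.9]
opening: 0.649
finger_force: 26.9
```

Request:
move_arm:
  moves:
    - [0.7,[0,0,0],[0,0,0]]
    - [0.75,[0,0,0],[0,0,0]]
    - [0.8,[0,0,0],[0,0,0]]
    - [0.8,[0,0,0],[0,0,0]]
    - [0.8,[0,0,-0.02],[0,0,0]]
    - [0.8,[0,0,-0.03],[0,0,0]]
    - [0.8,[0,0,-0.04],[0,0,0]]
    - [0.8,[0,0,-0.04],[0,0,0]]
    - [0.8,[0.03,0,-0.02],[0,0,0]]
    - [0.8,[0.04,0,0],[0,0,0]]

```text
time: 51.95
eef_pos: [0.4791, -0.1399, 0.1855]
tcp_rot: [0.716, 0.698, 0.002, 0.007]
contact_force: [0.3, 0.4, 0.2]
opening: 0.798
finger_force: 0.0
```

Request:
move_arm:
  moves:
    - [0.8,[0.04,0,0],[0,0,0]]
    - [0.8,[0.041,0,0],[0,0,0]]
    - [0.8,[0.041,0,0],[0,0,0]]
    - [0.8,[0.041,0,0],[0,0,0]]
    - [0.8,[0.041,0,0],[0,0,0]]
    - [0.8,[0.041,0,0],[0,0,0]]
    - [0.8,[0.041,0,0],[0,0,0]]
    - [0.8,[0.041,0,0],[0,0,0]]
    - [0.8,[0.03,0,0],[0,0,0]]
    - [0.8,[0,0,0],[0,0,0]]

```text
time: 52.78
eef_pos: [0.4819, 0.2248, 0.1784]
tcp_rot: [0.712, 0.702, 0.001, -0.0]
contact_force: [0.1, 0.1, 0.2]
opening: 0.797
finger_force: 0.0
```

```bash
python3 -c "
from h import *
st();bulbs();print(*blobs('top',(5,150,120),(18,255,255),.03,4),sep='\n')
print('timer',*blobs('top',(0,180,100),(4,255,255),.04,60),'lemon',*blobs('top',(22,180,150),(32,255,255),.03,60),sep='\n')
h=cv2.cvtColor(read_camera('top'),cv2.COLOR_RGB2HSV)
m=cv2.inRange(h,(4,60,90),(25,255,255))[185:245,325:385]
for r in m: print(''.join('#' if x else '.' for x in r))
im=cv2.imread('pics/t0.png'); im=cv2.cvtColor(cv2.resize(im,(560,420),interpolation=cv2.INTER_AREA),cv2.COLOR_BGR2GRAY).astype(int)
g=cv2.cvtColor(read_camera('top'),cv2.COLOR_RGB2GRAY).astype(int)
d=(abs(g-im)>40).astype(np.uint8)[150:265,80:470]
k,_,S,C=cv2.connectedComponentsWithStats(d)
for i in range(1,k):
  if S[i][4]>12: print(C[i].round()+[80,150],S[i][2:])
"
```

```text
t 52.78 [0.4819 0.2248 0.1784] F [0.1 0.1 0.2] open 0.797 q [0.24 0.02 1.98 0.   1.14 0.26]
[[ 0.015  1.     0.001]
 [ 1.    -0.015  0.002]
 [ 0.002  0.001 -1.   ]]
bulb? [226.1 190.2] [ 13  56 139] [0.5501 0.2169]
bulb? [122.7 171.7] [ 20  21 151] [0.6077 0.5515]
bulb? [180.6 203.1] [ 13  57 216] [0.5077 0.358 ]
bulb? [131.6 189.4] [ 21  12 109] [0.5498 0.5178]
bulb? [425.  196.1] [ 21  14 125] [ 0.5392 -0.4078]
bulb? [139.9 243.2] [ 19  20 121] [0.3798 0.4796]
(array([353.8, 197.4]), np.int32(32), array([ 0.534, -0.183]))
(array([370.5, 196.8]), np.int32(34), array([ 0.537, -0.236]))
(array([372.9, 210.1]), np.int32(65), array([ 0.494, -0.243]))
(array([370.5, 225.5]), np.int32(32), array([ 0.446, -0.234]))
(array([139. , 356.4]), np.int32(414), array([0.037, 0.467]))
timer
(array([103.5, 160.8]), np.int32(161), array([0.644, 0.619]))
(array([353.9, 173.6]), np.int32(120), array([ 0.609, -0.184]))
lemon
(array([138.2, 243.8]), np.int32(232), array([0.379, 0.488]))
......................#.....................................
........................###.###...........................
[... 3013 characters left out ...]
#......................................
..........................................................#.
............................................................
............................................................
..........................................................##
............................................................
............................................................
............................................................
............................................................
[210. 212.] [  97  105 4993]
[361. 211.] [ 58  52 621]
[419. 205.] [ 22  30 255]
[354. 212.] [ 6  5 13]
[370. 226.] [ 8  8 40]
[266. 244.] [22  2 37]
[191. 262.] [ 3  5 13]
```

```bash
python3 -c "
from h import *
t=cv2.resize(cv2.imread('pics/t8.png'),(140,80),interpolation=cv2.INTER_AREA); g=read_camera('top')[170:250,310:450,::-1]
d=abs(cv2.cvtColor(t,6).astype(int)-cv2.cvtColor(g,6))>30
for r in d[::2]: print(''.join('#' if x else '.' for x in r))
"
```

```text
............................................................................................................................................
............................................................................................................................................
............................................................................................................................................
............................................................................................................................................
#########...................................................................................................................................
##########..................................................................................................................................
##########..................................................................................................................................
##########.......................................................................................................
[... 3839 characters left out ...]
..........................................................................................###...........................................
............................................................................................................................................
............................................................................................................................................
............................................................................................................................................
............................................................................................................................................
```

The dish hasn't moved, and the cup is upright and empty within a pixel of where it started. Handing in.

```bash
python3 -c "
from plant import *
print(sign_off())"
```

```text
the job is handed in; nothing more can be done
None
```

The job is handed in at about 53 s: the dish was pushed to the post, pivoted and slid home, then all five onions were poured in. All three garlic bulbs are in the dish, the cup stands upright and empty on the worktop (released about 5 mm up), and the arm never went near the timer, lemon and tin.

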